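Make up two pottery-painting kits on their fitted boards

TASK

Make up the two painting kits on their fitted boards. On the large board, lay the fired tile flat in the square recess, stand the bisque jar centred on top of the tile (it is the jar's drip tile for the kiln), and put the large paint bottle in the round well; on the small board, stand the bisque rabbit in the square recess and the small paint bottle in the round well. Everything ends upright and right down in its place; set the brittle jar and rabbit down without letting them fall, and leave the cat, the dish and the water pot where they are.

Things in the scene. Friction and masses are not known exactly. Their poses are not given: they have to be found in the camera images.
- large_board: The larger wooden, cork-lined kit board, 140 (x) x 196 (y) x 20 mm. Square recess 74 x 74 mm centred at (0, -46) mm, with an equally deep finger slot, 44 mm wide in y, going on from its -x and +x sides to x = -60 and +60. Round well 64 mm across centred at (0, +50) mm. Fixed. Origin: centre of underside, z up, +y from recess to well. Deck top at z 20, pocket floors at z 6 mm.
- small_board: The smaller wooden, cork-lined kit board, 96 (x) x 152 (y) x 20 mm. Square recess 54 x 54 mm centred at (0, -36) mm. Round well 52 mm across centred at (0, +36) mm. Fixed. Origin: centre of underside, z up, +y from recess to well. Deck top at z 20, pocket floors at z 6 mm.
- tile: Flat square fired tile, white with a glazed patch on the upper face, 58 x 58 x 8 mm, lying on the table glazed face up; origin at the centre of its underside, x and y along its edges.
- jar: White unglazed (bisque) lidded jar, round, 57 mm across and 70 mm high with the small knob of its lid; the lid is fast. Origin at the centre of its foot, z up; grasp the body about 35 mm above the foot.
- rabbit: White bisque rabbit figure with two long ears, 36 (x) x 38 (y) x 79 mm; origin at the centre of its foot, z up; grasp the body about 35 mm above the foot.
- big_bottle: The one large paint bottle that stands on the table itself: round, 47 mm across the body up to 109 mm, flat white screw cap, 128 mm high; grasp the body about 90 mm above the foot; origin at the centre of its foot, z up.
- small_bottle: The one small paint bottle that stands on the table itself: round, 36 mm across the body up to 74 mm, narrow nozzle on top, 93 mm high; grasp the body about 50 mm above the foot; origin at the centre of its foot, z up.
- cat: White bisque cat figure with two short pointed ears, 40 x 42 x 73 mm, standing among the stock; not wanted for these kits, a bystander. Origin at the centre of its foot, z up.
- bowl: Small white bisque dish, 69 mm across, 24 mm high, a bystander. Origin at the centre of its foot, z up.
- water_pot: Grey water pot with a blue non-spill rim, 76 mm across, 73 mm high, a bystander. Origin at the centre of its foot, z up.
Not all that is in view belongs to the job. What is shaped like the tile but green is not meant.

How it is judged:
By the outcome, as a careful person would: the job done as asked, in the order asked, and still so for the second after the job is handed in, with the robot touching nothing.
It also fails if it takes over 126 s, if anything falls off the work surface, if the arm or the gripper's body presses on something with over 40 N, if the wrist force passes 120 N, or if a joint passes its speed limit or range.

ROBOT

A 6-joint arm with a two-finger parallel gripper is mounted at the origin on a cart in front of the work surface, level with it; the furniture and walls round the work are solid. World frame = base frame: x ahead of the robot, y to its left, z up, the work surface at z = 0. Lengths are in m, angles in degrees, forces in N, time in s.
With the tool pointing down it reaches from about 0.375 to 0.75 m from the base axis. Payload 9 kg.
Tool frame: the origin (TCP) lies midway between the tips of the shut fingers; the grasp point (between the pads) lies 19 mm behind it; z points along the fingers, y is the line along which they close (so a half turn about z gives the same grasp; the last joint's range is limited). The gripper opens to 85 mm and grips with 20 to 120 N. Pads are 22 mm wide; open, the fingers measure 114 mm over their backs; the gripper's body (76 mm by 85 mm) begins 54 mm behind the grasp point. The pads swing forward as they close: fully open they stand 13 mm farther back than shut.
Start: joints at [-85.926, 5.964, 5.575, 89.605, 0, 77.527], TCP at [0.171, -0.575, 0.231] pointing down, gripper open.
Joint ranges: [-171.21, 171.21], [-48.23, 106.86], [-62.78, 66.21], [-105.2, 120.99], [-86.42, 89.51], [-180, 180]. Speed limits (degrees/s): [127.2, 127.2, 147.25, 180, 180, 180].

INTERFACE

Orientations are given as a 3x3 rotation matrix whose columns are the frame's x, y, z axes.
In Python, from bench import * gives the robot as it stands.
- The arm moves only by the tool apply_moves, never from a script. Its argument "series" is a list that holds one entry, the list of rows, each a list of 5 numbers: the finger opening in mm, from 0 to 85.4, then the shift along the tool's x, y, z in mm, then the turn about the tool's z in rad. In form: [[[hand, tx, ty, tz, spin], ...]]. A call has 1 to 8 rows; each row shifts and turns the commanded pose from where the row before left it, along the tool's axes as they then stand; what a row does not reach is not made up. A row lasts 1/12 s, in which the tool goes at most 41.7 mm and 7.16 degrees, less where a joint would pass 70% of its speed; a pose out of reach is approached as far as the arm can. A call with a gripper value outside its range is refused whole. The fingers move at their own pace and stop on an object; "squeeze" is the grip in N (left out, the last holds). Time passes only in rows, so rows that do not move let the fingers close. It gives the time, the measured TCP pose, the force, the opening and the grip force at its end, in the units of the state.
- observe(): the state, without advancing time (a new reading comes with each control period).
- camera(name): name is "scene" or "top" or "wrist"; returns a dict with "pixels" (420x560x3 uint8, blue, green, red), "intrinsics" (3x3 intrinsics, pixels), "D" ([k1, k2, p1, p2, k3] as OpenCV has them; the pictures are not rectified), "world_from_camera" (4x4, takes a point from camera to world coordinates). Camera axes: x right, y down, z forward; pixel columns grow to the right and rows downward; lengths in m; the calibration is good to about 2 mm. A picture is of the moment at which its call begins. There is no depth.
- job_done(): hands the job in; it is judged then, once.
The state is a dict: "clock": time; "q": joint angles; "qvel": joint speeds; "joint_torque": joint torques, N m; "tcp_pos": TCP position; "tool_rot": TCP orientation; "force": force on the tool from outside, world axes, zero at the start; "ft_torque": the same for the moment, N m; "width": opening from 0.0 (shut) to 1.0 (fully open); "finger_force": force on a finger pad.
Only numpy, scipy, OpenCV 4.12 (cv2) and the standard library are available. Lean on these libraries where they do the work, as an engineer would, in place of code of your own. Each camera call takes 0.05 s, during which the arm holds its last target. There are 200 camera calls.

## Working session

There is one attempt and no reset: what is moved stays moved. The work goes in short steps, Python scripts to look and compute and a tool call to move; the robot and the scene stay as the last step left them, time stands still between calls to the robot, and variables do not carry over. Pictures are saved under pics/ and viewed, at most 14 in all, crops included, and the job is handed in when it is done.

Besides the shell and the picture viewer there is one more tool, called after "Request:" as name([rows], argument=value, ...), one row to a line, values as JSON. apply_moves: Moves the arm, as the interface text tells. Its arguments: {"type":"object","properties":{"series":{"type":"array","items":{"type":"array","items":{"type":"array","items":{"type":"number"}}}},"squeeze":{"type":"number"}},"required":["series"]}

```bash
ls; mkdir -p pics
python3 - <<'E'
from bench import *
import cv2
s=observe();print(s)
for n in("scene","top","wrist"):
    c=camera(n);cv2.imwrite(f"pics/{n}0.png",c["pixels"]);print(n,c["intrinsics"],c["D"],c["world_from_camera"])
E
```

```text
pics
{'clock': 0.0, 'q': array([-8.59248236e+01,  6.00034796e+00,  5.52489272e+00,  8.96047071e+01,
        7.13268291e-04,  7.75251512e+01]), 'qvel': array([-0.03427525, -0.06547523,  0.01789345,  0.09299855,  0.04694833,
        0.00819709]), 'joint_torque': array([ 1.80735988e-03, -5.56927085e+01,  5.03654158e+01,  1.67284539e-02,
       -1.55763646e-04,  9.20707606e-06]), 'tcp_pos': array([ 0.17088327, -0.57478749,  0.23048385]), 'tool_rot': array([[ 9.58571411e-01,  2.84852318e-01, -8.70097402e-05],
       [ 2.84852157e-01, -9.58570445e-01,  1.39644300e-03],
       [ 3.14375061e-04, -1.36337525e-03, -9.99999021e-01]]), 'force': array([ 0.36627472,  0.10065991, -0.20236961]), 'ft_torque': array([0.02229964, 0.0044656 , 0.02276123]), 'finger_force': 0.0, 'width': 0.9989164776524683}
scene [[534.33109631   0.         284.3651312 ]
 [  0.         534.33109631 210.63088182]
 [  0.           0.           1.        ]] [-0.11213956  0.          0.          0.          0.        ] [[ 0.90996045 -0.2957624   0.29068295  0.00803705]
 [-0.41465764 -0.65834302  0.62820658 -1.21137577]
 [ 0.0
[... 253 characters left out ...]
         0.         0.        ] [[ 0.02767857 -0.99799739  0.05687801  0.50430474]
 [-0.99948576 -0.02855166 -0.01459523  0.03254456]
 [ 0.01618996 -0.05644478 -0.99827445  1.5466603 ]
 [ 0.          0.          0.          1.        ]]
wrist [[293.56899223   0.         276.21293835]
 [  0.         293.56899223 203.59023964]
 [  0.           0.           1.        ]] [-0.06009313  0.          0.          0.          0.        ] [[ 2.84307793e-01 -9.15452576e-01 -2.84808110e-01  2.44745171e-01]
 [-9.58732607e-01 -2.71761715e-01 -8.35305897e-02 -5.54711589e-01]
 [-9.31647020e-04  2.96803220e-01 -9.54938208e-01  3.72801420e-01]
 [ 0.00000000e+00  0.00000000e+00  0.00000000e+00  1.00000000e+00]]
```

View pics/scene0.png

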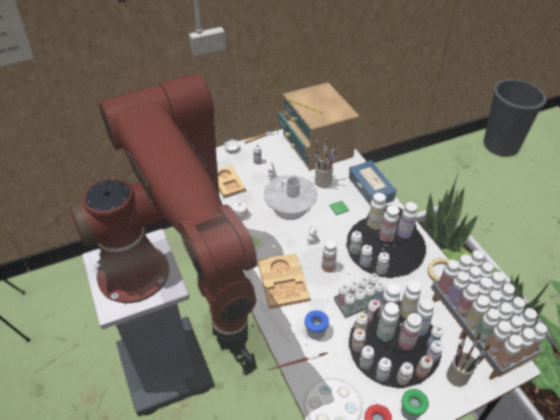

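View pics/top0.png

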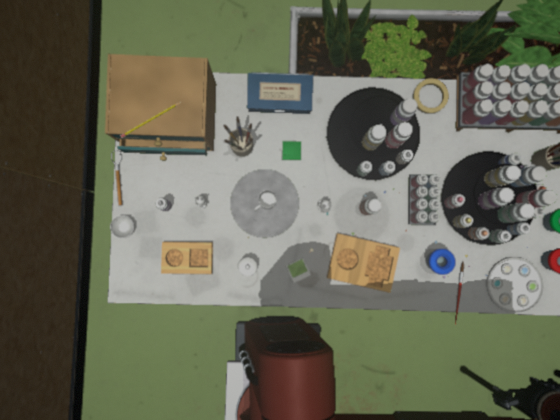

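The scene view shows the boards at about (230,181) and (285,280). In the top view the small board is at (187,257), the large board at (364,262), the tile at (300,270), the jar at (248,265) and the small bottle at (164,203). The figures are at (201,200) and (325,204), the big bottle at (372,205), the dish at (123,225) and the pot at (441,261).

```bash
cat > h.py <<'E'
from bench import *
import cv2, numpy as np
def ray(c,uv):
    p=cv2.undistortPoints(np.array(uv,float).reshape(-1,1,2),c["intrinsics"],np.array(c["D"]))[:,0]
    T=c["world_from_camera"]; d=np.c_[p,np.ones(len(p))]@T[:3,:3].T
    return T[:3,3],d
def onplane(c,uv,z):
    o,d=ray(c,uv); return o+d*((z-o[2])/d[:,2])[:,None]
def proj(c,P):
    M=np.linalg.inv(c["world_from_camera"])
    return cv2.projectPoints(np.array(P,float).reshape(-1,1,3),cv2.Rodrigues(M[:3,:3])[0],M[:3,3],c["intrinsics"],np.array(c["D"]))[0][:,0]
def tri(c1,u1,c2,u2):
    o1,d1=ray(c1,[u1]);o2,d2=ray(c2,[u2]);d1=d1[0]/np.linalg.norm(d1[0]);d2=d2[0]/np.linalg.norm(d2[0])
    A=np.c_[d1,-d2];t=np.linalg.lstsq(A,o2-o1,rcond=None)[0]
    a=o1+t[0]*d1;b=o2+t[1]*d2;return (a+b)/2,np.linalg.norm(a-b)
def save(c,n):
    import pickle;pickle.dump(c,open(f"pics/{n}.pkl","wb"));cv2.imwrite(f"pics/{n}.png",c["pixels"])
def load(n):
    import pickle;return pickle.load(open(f"pics/{n}.pkl","rb"))
def togo(x,y,z,yaw=None):
    "shift in tool axes (mm) to a TCP; yaw = world angle (deg) of the closing axis (mod 180); tz assumes vertical"
    s=observe();R=s["tool_rot"];d=R.T@(np.array([x,y,z])-s["tcp_pos"])*1e3
    a=np.degrees(np.arctan2(R[1,1],R[0,1])); sp=None
    if yaw is not None: sp=-((yaw-a+90)%180-90)
    print("clock",round(s["clock"],2),"tcp",s["tcp_pos"].round(4),"closeaxis",a.round(1),"d",d.round(1),"spin_deg",None if sp is None else round(sp,2),"rad",None if sp is None else round(np.radians(sp),3),"q6",s["q"][5].round(1))
E
python3 - <<'E'
from h import *
c=camera("top");save(c,"top");c2=camera("scene");save(c2,"scene")
b=c["pixels"]
cv2.imwrite("pics/topA.png",cv2.resize(b[180:300,105:285],None,fx=4.4,fy=4.4,interpolation=cv2.INTER_CUBIC))
for n,u,z in[("sb",(187,257),.02),("lb",(364,262),.02),("tile",(300,270),.008),("jar",(248,265),.07),("sbot",(164,203),.09),("f1",(201,200),.075),("f2",(325,204),.075),("bb",(372,205),.128),("bowl",(123,225),.024),("pot",(441,261),.07),("turn",(265,203),.05)]: print(n,onplane(c,[u],z)[0].round(3))
E
```

```text
sb [0.458 0.286 0.02 ]
lb [ 0.457 -0.242  0.02 ]
tile [ 0.428 -0.052  0.008]
jar [0.441 0.102 0.07 ]
sbot [0.612 0.346 0.09 ]
f1 [0.625 0.243 0.075]
f2 [ 0.624 -0.116  0.075]
bb [ 0.62  -0.242  0.128]
bowl [0.548 0.477 0.024]
pot [ 0.468 -0.455  0.07 ]
turn [0.623 0.058 0.05 ]
```

View pics/topA.png

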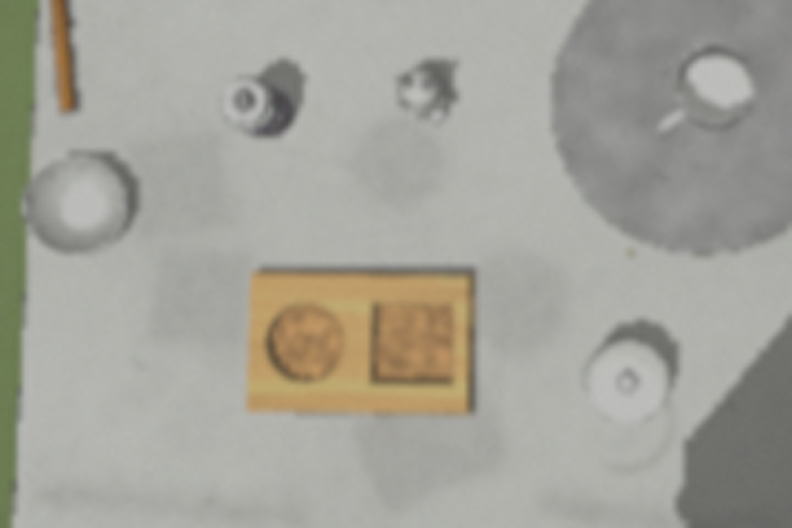

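View pics/wrist0.png

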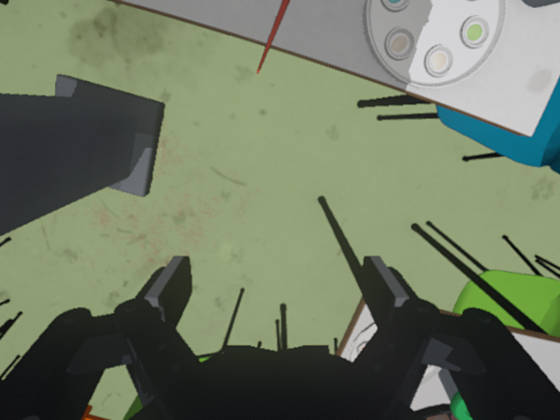

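The crop shows the small board with its round well at left (305,342) and its square recess at right (412,342), square to the world. The left figure is at (425,88), the small bottle at (246,102) and the jar at (627,380). The wrist view shows only the floor and the table edge, so I will move over the work now.

```bash
cat >> h.py <<'E'
def plan(x,y,z,yaw=None,n=None,p0=None):
    "rows from here (or p0=(x,y,z,yawx)) to TCP x,y,z (m) with closing-axis world yaw deg (mod 180); prints rounded rows"
    s=observe();R=s["tool_rot"]
    if p0 is None: p0=(*s["tcp_pos"],np.degrees(np.arctan2(R[1,0],R[0,0])))
    P=np.array(p0[:3],float);a=p0[3];tgt=np.array([x,y,z])
    dy=0 if yaw is None else ((yaw-(a-90)+90)%180-90)
    m=max(np.linalg.norm(tgt-P)/.040,abs(dy)/7.0,1);n=n or int(np.ceil(m))
    rows=[]
    for i in range(n):
        k=n-i;st=(tgt-P)/k;t=np.radians(a);ty=dy/k
        # tool frame: x=(c,s,0), y=(s,-c,0), z=down
        v=np.round([1e3*(st[0]*np.cos(t)+st[1]*np.sin(t)),1e3*(st[0]*np.sin(t)-st[1]*np.cos(t)),-1e3*st[2]]);
        if k==1:v=np.round([1e3*(st[0]*np.cos(t)+st[1]*np.sin(t)),1e3*(st[0]*np.sin(t)-st[1]*np.cos(t)),-1e3*st[2]],1)
        sp=round(-np.radians(ty),3 if k==1 else 2)
        P=P+np.array([v[0]*np.cos(t)+v[1]*np.sin(t),v[0]*np.sin(t)-v[1]*np.cos(t),-v[2]])/1e3;a-=np.degrees(sp);dy+=np.degrees(sp)
        rows.append([*[float(q) for q in v],float(sp)])
    print("clk",round(s["clock"],1),"tcp",s["tcp_pos"].round(4),"F",s["force"].round(1),"ff",round(s["finger_force"],1),"w",round(s["width"]*85.4,1),"rows:")
    for r in rows:print(" ",r)
    return (*P,a)
E
python3 -c "
from h import *
plan(.45,-.15,.30,0)"
```

```text
clk 0.2 tcp [ 0.1709 -0.575   0.2309] F [-0.  -0.  -0.6] ff 0.0 w 85.6 rows:
  [30.0, -25.0, -5.0, -0.1]
  [32.0, -22.0, -5.0, -0.1]
  [34.0, -19.0, -5.0, -0.1]
  [36.0, -15.0, -5.0, -0.1]
  [37.0, -12.0, -5.0, -0.1]
  [38.0, -8.0, -6.0, -0.1]
  [39.0, -4.0, -5.0, -0.1]
  [39.0, 0.0, -6.0, -0.1]
  [39.0, 4.0, -5.0, -0.1]
  [39.0, 8.0, -6.0, -0.1]
  [37.0, 12.0, -5.0, -0.09]
  [36.0, 15.0, -6.0, -0.1]
  [35.3, 18.4, -5.1, -0.092]
```

Request:
apply_moves([
  [[85,30,-25,-5,-0.1],[85,32,-22,-5,-0.1],[85,34,-19,-5,-0.1],[85,36,-15,-5,-0.1],[85,37,-12,-5,-0.1],[85,38,-8,-6,-0.1],[85,39,-4,-5,-0.1],[85,39,0,-6,-0.1]],
])

```text
clock: 0.92
tcp_pos: [0.342, -0.3125, 0.2735]
tool_rot: [[0.46, 0.888, 0.0], [0.888, -0.46, -0.0], [-0.0, 0.0, -1.0]]
force: [1.4, -0.1, 0.8]
width: 0.996
finger_force: 0.0
```

Request:
apply_moves([
  [[85,39,4,-5,-0.1],[85,39,8,-6,-0.1],[85,37,12,-5,-0.09],[85,36,15,-6,-0.1],[85,35,18,-5,-0.09],[85,0,0,0,0],[85,0,0,0,0]],
])

```text
clock: 1.5
tcp_pos: [0.4504, -0.1486, 0.3006]
tool_rot: [[-0.002, 1.0, 0.0], [1.0, 0.002, -0.0], [-0.0, 0.0, -1.0]]
force: [0.1, 0.1, 0.1]
width: 0.995
finger_force: 0.0
```

```bash
python3 -c "
from h import *
c=camera('wrist');save(c,'wA')
plan(.45,.12,.30,0)"
```

```text
clk 1.6 tcp [ 0.4498 -0.1498  0.3003] F [-1.1  0.1  0.1] ff 0.0 w 84.8 rows:
  [39.0, 0.0, 0.0, -0.0]
  [38.0, 0.0, 0.0, -0.0]
  [39.0, 0.0, 0.0, -0.0]
  [38.0, 0.0, 0.0, -0.0]
  [39.0, 0.0, 0.0, -0.0]
  [38.0, 0.0, 0.0, -0.0]
  [38.8, 0.0, 0.3, -0.0]
```

View pics/wA.png

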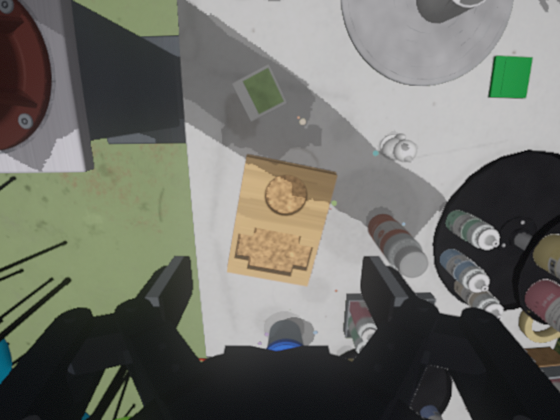

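The wrist view shows the large board with its well at (287,194) and its recess at (273,250). The tile is at (260,92), a figure at (400,148) and the big bottle at (398,243).

Request:
apply_moves([
  [[85,39,0,0,0],[85,38,0,0,0],[85,39,0,0,0],[85,38,0,0,0],[85,39,0,0,0],[85,38,0,0,0],[85,39,0,0,0],[85,0,0,0,0]],
])

```text
clock: 2.22
tcp_pos: [0.4494, 0.1237, 0.3001]
tool_rot: [[-0.001, 1.0, -0.0], [1.0, 0.001, 0.002], [0.002, -0.0, -1.0]]
force: [1.5, -0.8, 0.1]
width: 0.996
finger_force: 0.0
```

```bash
python3 -c "
from h import *
c=camera('wrist');save(c,'wB')
"
```

```text
(no output)
```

View pics/wB.png

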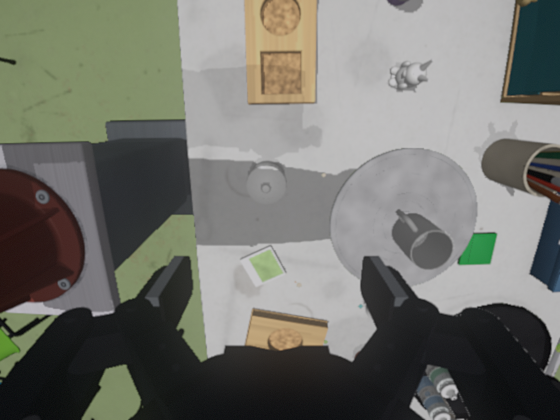

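View B shows the small board recess at (281,73), the jar at (266,182), the tile at (263,265) and a figure at (410,75). I will compare crops of the two figures.

```bash
python3 -c "
from h import *
def cr(n,x,y,r=26): return cv2.resize(load(n)['pixels'][y-r:y+r,x-r:x+r],(260,260),interpolation=cv2.INTER_CUBIC)
cv2.imwrite('pics/figs.png',np.vstack([np.hstack([cr('wA',400,148),cr('wB',410,75)]),np.hstack([cr('scene',312,235),cr('scene',271,172)])]))
plan(.45,.30,.30,0)"
```

```text
clk 2.3 tcp [0.4497 0.1212 0.3   ] F [ 0.3 -1.2 -0.2] ff 0.0 w 84.9 rows:
  [36.0, 0.0, 0.0, 0.0]
  [36.0, 0.0, 0.0, 0.0]
  [36.0, 0.0, 0.0, 0.0]
  [35.0, 0.0, 0.0, 0.0]
  [35.8, 0.4, 0.0, 0.0]
```

View pics/figs.png

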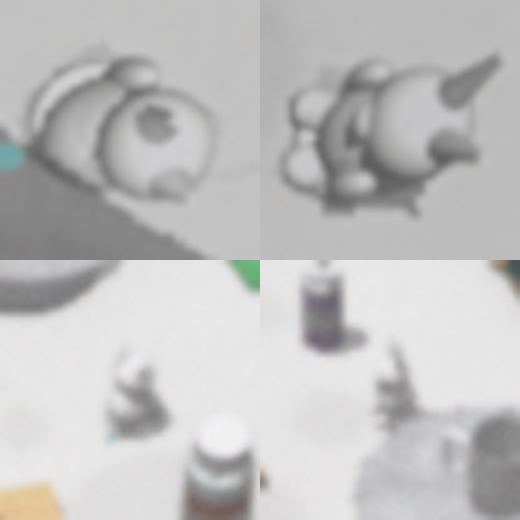

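Request:
apply_moves([
  [[85,36,0,0,0],[85,36,0,0,0],[85,36,0,0,0],[85,36,0,0,0],[85,36,0,0,0],[85,0,0,0,0],[85,0,0,0,0]],
])

```text
clock: 2.85
tcp_pos: [0.451, 0.299, 0.2995]
tool_rot: [[0.002, 1.0, -0.001], [1.0, -0.002, -0.001], [-0.001, -0.001, -1.0]]
force: [-0.5, -1.0, 0.6]
width: 0.995
finger_force: 0.0
```

```bash
python3 -c "
from h import *
c=camera('wrist');save(c,'wC');print(observe()['tcp_pos'],observe()['q'].round(0))
"
```

```text
[0.45113791 0.298148   0.29973773] [ 20.  -3.   4.  97.  -0. 110.]
```

View pics/wC.png

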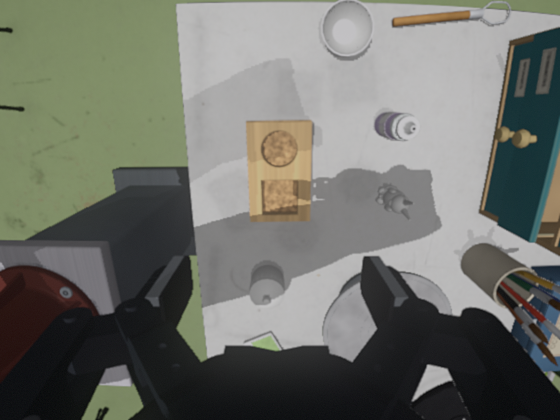

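The figure with two long thin ears at (395,200) in view C is the rabbit. The one at (400,148) in view A has stubby ears and is the cat. View C also shows the small board at (280,170), the small bottle at (398,126) and the dish at (347,30). Next I measure.

```bash
cat > m.py <<'E'
from h import *
def rect(n,lo,hi,z,near,name):
    c=load(n);hsv=cv2.cvtColor(c["pixels"],cv2.COLOR_BGR2HSV)
    m=cv2.morphologyEx(cv2.inRange(hsv,np.array(lo),np.array(hi)),cv2.MORPH_CLOSE,np.ones((5,5)))
    cs=cv2.findContours(m,cv2.RETR_EXTERNAL,cv2.CHAIN_APPROX_NONE)[0]
    cs=[k for k in cs if cv2.contourArea(k)>40]
    k=min(cs,key=lambda k:np.hypot(*(k[:,0].mean(0)-near)))
    P=onplane(c,k[:,0].astype(float),z)[:,:2]
    r=cv2.minAreaRect((P*1e3).astype(np.float32))
    print(name,n,np.round(r[0],1),np.round(r[1],1),round(r[2],1),"corners px",np.round(cv2.boxPoints(cv2.minAreaRect(k))).tolist())
W=((8,70,60),(28,255,255));G=((35,60,50),(70,255,255))
rect("wA",*W,.02,(280,220),"LB");rect("top",*W,.02,(364,262),"LB")
rect("wC",*W,.02,(280,170),"SB");rect("top",*W,.02,(187,257),"SB")
rect("wA",*G,.008,(265,88),"tile");rect("wB",*G,.008,(267,264),"tile");rect("top",*G,.008,(300,270),"tile")
A,B,C,T=[load(n) for n in("wA","wB","wC","top")]
print("jar knob B/C",tri(B,(265,187),C,(266,297)),"B/top",tri(B,(265,187),T,(248,266)))
print("bigcap A/top",tri(A,(409,261),T,(371.5,205.5)))
print("smallnozzle C/top",tri(C,(411,127),T,(161,203)))
# highpass for rabbit head
print("rabbit head B/C", tri(B,(417,74),C,(400,203)))
E
python3 m.py
```

```text
LB wA [ 456.3 -239.7] [194.4 135.1] 78.7 corners px [[226.0, 271.0], [247.0, 154.0], [337.0, 170.0], [316.0, 287.0]]
LB top [ 456.  -239.6] [194.5 138.9] 78.4 corners px [[326.0, 278.0], [337.0, 232.0], [400.0, 247.0], [390.0, 293.0]]
SB wC [456.3 288.4] [ 91.1 148.5] 0.7 corners px [[246.0, 121.0], [311.0, 121.0], [311.0, 221.0], [246.0, 221.0]]
SB top [456.5 287.4] [ 92.1 150.2] 1.4 corners px [[161.0, 242.0], [212.0, 242.0], [212.0, 273.0], [161.0, 273.0]]
tile wA [433.1 -44.7] [37.4 47.6] 26.7 corners px [[243.0, 81.0], [267.0, 69.0], [283.0, 101.0], [259.0, 113.0]]
tile wB [433.1 -44.5] [36.5 46.5] 26.3 corners px [[250.0, 259.0], [268.0, 248.0], [282.0, 272.0], [263.0, 283.0]]
tile top [432.7 -43.3] [36.2 45.8] 28.0 corners px [[288.0, 266.0], [301.0, 259.0], [307.0, 270.0], [293.0, 277.0]]
jar knob B/C (array([0.43546139, 0.10140326, 0.0544076 ]), np.float64(0.00026693087178760805)) B/top (array([0.43650775, 0.10230444, 0.05788314]), np.float64(0.0020915444500659726))
bigcap A/top (array([ 0.61708772, -0.24435791,  0.1244916 ]), np.float64(0.006467546487423224))
smallnozzle C/top (array([0.61283619, 0.35657986, 0.08389802]), np.float64(0.0028515628139988577))
rabbit head B/C (array([0.63154081, 0.24866621, 0.04074619]), np.float64(0.0014843491046462082))
```

The board and tile measurements agree across the views. I will go over the tile and look closer on the way down.

```bash
python3 -c "
from h import *
plan(.433,-.045,.16,26.5)"
```

```text
clk 2.9 tcp [0.4511 0.2981 0.2997] F [-0.1 -0.7  0.5] ff 0.0 w 84.8 rows:
  [-34.0, -2.0, 14.0, -0.05]
  [-34.0, -3.0, 14.0, -0.05]
  [-34.0, -5.0, 14.0, -0.05]
  [-34.0, -7.0, 14.0, -0.05]
  [-33.0, -8.0, 14.0, -0.04]
  [-33.0, -10.0, 14.0, -0.05]
  [-32.0, -12.0, 14.0, -0.04]
  [-32.0, -13.0, 14.0, -0.05]
  [-32.0, -14.0, 14.0, -0.04]
  [-30.6, -15.5, 13.7, -0.046]
```

Request:
apply_moves([
  [[85,-34,-2,14,-0.05],[85,-34,-3,14,-0.05],[85,-34,-5,14,-0.05],[85,-34,-7,14,-0.05],[85,-33,-8,14,-0.04],[85,-33,-10,14,-0.05],[85,-32,-12,14,-0.04],[85,-32,-13,14,-0.05]],
])

```text
clock: 3.57
tcp_pos: [0.435, 0.022, 0.1877]
tool_rot: [[-0.368, 0.93, 0.001], [0.93, 0.368, -0.001], [-0.001, 0.0, -1.0]]
force: [0.8, -0.0, 0.3]
width: 1.0
finger_force: 0.0
```

Request:
apply_moves([
  [[85,-32,-14,14,-0.04],[85,-30.5,-15.5,14,-0.045],[85,0,0,0,0],[85,0,0,0,0]],
])

```text
clock: 3.9
tcp_pos: [0.4316, -0.0466, 0.1595]
tool_rot: [[-0.44, 0.898, -0.001], [0.898, 0.44, 0.0], [0.001, -0.001, -1.0]]
force: [0.4, 1.2, 0.8]
width: 0.995
finger_force: 0.0
```

```bash
python3 -c "
from h import *
c=camera('wrist');save(c,'wD')
g=cv2.cvtColor(c['pixels'],cv2.COLOR_BGR2HSV);print(observe()['tcp_pos'])
cv2.imwrite('pics/wDc.png',cv2.resize(c['pixels'][60:300,150:430],None,fx=2.5,fy=2.5))
"
```

```text
[ 0.43209865 -0.04540557  0.16023797]
```

View pics/wDc.png

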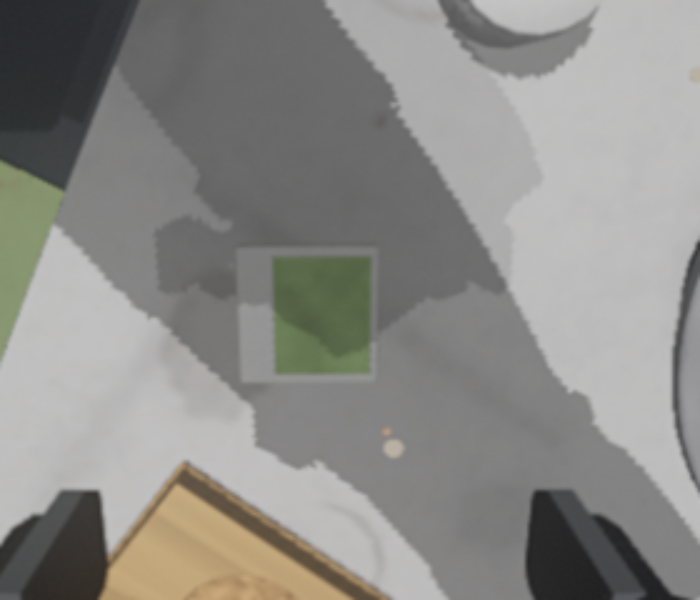

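The tile's corners in the crop are at about (237,246), (378,247), (376,381) and (240,382), and the green patch is off-centre to the right.

```bash
python3 -c "
from h import *
c=load('wD')
u=np.array([[237,246],[378,247],[376,381],[240,382]])/2.5+[150,60]
P=onplane(c,u,.008)*1e3;print(P.round(1),P.mean(0).round(1))
print(cv2.minAreaRect(P[:,:2].astype(np.float32)))
e=P[1]-P[0]+P[2]-P[3];print(np.degrees(np.arctan2(e[1],e[0])))
print(tri(c,np.array([322,315])/2.5+[150,60],load('wB'),(266,265.5)))
m=P.mean(0)/1e3
plan(m[0],m[1],.005,np.degrees(np.arctan2(e[1],e[0])))
"
```

```text
[[390.2 -33.2   8. ]
 [441.2  -8.7   8. ]
 [466.6 -59.5   8. ]
 [415.1 -85.2   8. ]] [428.3 -46.7   8. ]
((428.0025329589844, -46.561832427978516), (57.607059478759766, 57.652835845947266), 26.534542083740234)
26.104662235637957
(array([ 0.43348707, -0.04360005,  0.00925862]), np.float64(0.00048226683127106595))
clk 4.0 tcp [ 0.4321 -0.0454  0.1602] F [0.1 1.3 0.2] ff 0.0 w 84.9 rows:
  [0.0, -1.0, 39.0, 0.0]
  [0.0, -1.0, 39.0, 0.0]
  [0.0, -1.0, 39.0, 0.0]
  [0.6, -1.0, 38.2, 0.002]
```

Request:
apply_moves([
  [[85,0,-1,39,0],[85,0,-1,39,0],[85,0,-1,39,0],[68,0.5,-1,34,0],[68,0,0,4,0],[68,0,0,0,0],[68,0,0,0,0]],
])

```text
clock: 4.53
tcp_pos: [0.4301, -0.0451, 0.0074]
tool_rot: [[-0.447, 0.895, 0.002], [0.895, 0.447, -0.001], [-0.002, 0.001, -1.0]]
force: [0.5, 0.4, -0.1]
width: 0.798
finger_force: 0.0
```

Request:
apply_moves([
  [[68,0,0,2,0],[68,0,0,2,0],[68,0,0,0,0]],
])

```text
clock: 4.78
tcp_pos: [0.4301, -0.0453, 0.0026]
tool_rot: [[-0.447, 0.895, 0.002], [0.895, 0.447, -0.001], [-0.002, 0.001, -1.0]]
force: [-0.9, -0.0, 0.2]
width: 0.797
finger_force: 0.0
```

```bash
python3 -c "
from h import *
c=camera('wrist');save(c,'wE');cv2.imwrite('pics/wE.png',c['pixels'][130:420]);plan(.4282,-.0467,-.001,26.3)
"
```

```text
clk 4.8 tcp [ 0.4298 -0.0452  0.0023] F [-0.9  0.8 -0.3] ff 0.0 w 68.0 rows:
  [-0.7, -2.1, 3.3, 0.004]
```

View pics/wE.png

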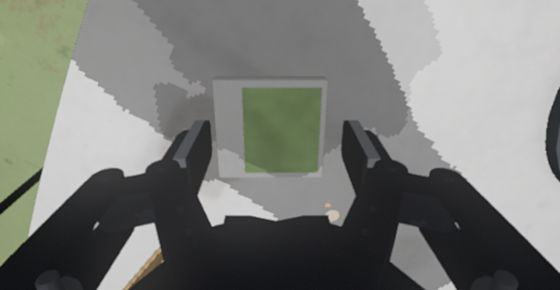

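The fingers straddle the tile and sit about 2 mm off in the closing direction, which agrees with the plan. I will feel for the table.

Request:
apply_moves([
  [[68,-1,-2,2,0],[68,0,0,1,0],[68,0,0,0,0]],
])

```text
clock: 5.08
tcp_pos: [0.4275, -0.0467, -0.0019]
tool_rot: [[-0.446, 0.895, -0.0], [0.895, 0.446, -0.0], [0.0, -0.0, -1.0]]
force: [0.3, -0.1, -0.2]
width: 0.798
finger_force: 0.0
```

Request:
apply_moves([
  [[66,0,0,1,0],[66,0,0,1,0],[66,0,0,0,0]],
])

```text
clock: 5.33
tcp_pos: [0.4275, -0.0466, -0.004]
tool_rot: [[-0.447, 0.895, -0.0], [0.895, 0.447, 0.0], [0.0, -0.0, -1.0]]
force: [-1.9, 0.7, 0.9]
width: 0.775
finger_force: 0.0
```

Request:
apply_moves([
  [[64,0,0,1,0],[64,0,0,0,0]],
])

```text
clock: 5.5
tcp_pos: [0.4276, -0.0466, -0.0049]
tool_rot: [[-0.447, 0.895, -0.0], [0.895, 0.447, 0.0], [0.0, -0.0, -1.0]]
force: [0.9, 0.2, 0.3]
width: 0.743
finger_force: 0.0
```

Request:
apply_moves([
  [[60,0,0,0,0],[50,0,0,0,0],[50,0,0,0,0],[50,0,0,0,0]],
], squeeze=40)

```text
clock: 5.83
tcp_pos: [0.428, -0.0468, -0.0042]
tool_rot: [[-0.447, 0.895, 0.001], [0.895, 0.447, -0.0], [-0.001, 0.0, -1.0]]
force: [-1.7, 0.9, 5.8]
width: 0.663
finger_force: 45.9
```

```bash
python3 -c "
from h import *
s=observe();print(s['width']*85.4,s['finger_force'],s['force'])
d=np.array([np.cos(np.radians(78.5)),np.sin(np.radians(78.5))]);r=np.array([.4562,-.2397])-.046*d;w=np.array([.4562,-.2397])+.05*d;print(r,w)
p=plan(.428,-.0466,.06,None)
p=plan(r[0],r[1],.08,-11.5,p0=p)
"
```

```text
56.642955406557434 45.89491737375056 [-1.71342474  0.9341339   5.79731842]
[ 0.44702908 -0.28477654] [ 0.4661684  -0.19070376]
clk 5.8 tcp [ 0.428  -0.0468 -0.0042] F [-1.7  0.9  5.8] ff 45.9 w 56.6 rows:
  [0.0, 0.0, -32.0, -0.0]
  [0.2, 0.0, -32.2, -0.0]
clk 5.8 tcp [ 0.428  -0.0468 -0.0042] F [-1.7  0.9  5.8] ff 45.9 w 56.6 rows:
  [-37.0, -15.0, -3.0, 0.11]
  [-38.0, -11.0, -3.0, 0.11]
  [-39.0, -6.0, -4.0, 0.11]
  [-40.0, -2.0, -3.0, 0.11]
  [-40.0, 2.0, -4.0, 0.11]
  [-39.3, 6.8, -3.0, 0.114]
```

The tile is gripped at about 57 mm. Lifting and carrying it.

Request:
apply_moves([
  [[50,0,0,-10,0],[50,0,0,-25,0],[50,0,0,-30,0],[50,0,0,0,0]],
])

```text
clock: 6.17
tcp_pos: [0.4303, -0.0478, 0.0659]
tool_rot: [[-0.447, 0.895, 0.006], [0.895, 0.447, -0.003], [-0.005, 0.004, -1.0]]
force: [1.4, -1.0, 0.7]
width: 0.664
finger_force: 42.9
```

Request:
apply_moves([
  [[50,-37,-15,-3,0.11],[50,-38,-11,-3,0.11],[50,-39,-6,-4,0.11],[50,-40,-2,-3,0.11],[50,-40,2,-4,0.11],[50,-39,7,-3,0.114],[50,0,0,0,0],[50,0,0,0,0]],
])

```text
clock: 6.83
tcp_pos: [0.4466, -0.2863, 0.0802]
tool_rot: [[0.202, 0.979, -0.0], [0.979, -0.202, 0.0], [0.0, -0.0, -1.0]]
force: [0.0, 0.7, -0.7]
width: 0.664
finger_force: 42.9
```

```bash
python3 -c "
from h import *
c=camera('wrist');save(c,'wF');plan(.4470,-.2848,.003,-11.5)
u=proj(c,[[.4470-.0,-.2848,.02],[.4662,-.1907,.006]]);print(u)
cv2.imwrite('pics/wF.png',c['pixels'][50:400])
"
```

```text
clk 6.9 tcp [ 0.4466 -0.2847  0.0801] F [-1.1  0.2 -0.6] ff 42.9 w 56.8 rows:
  [0.0, 0.0, 39.0, -0.0]
  [0.0, 0.4, 38.1, -0.001]
[[274.61773138 217.04992391]
 [274.07074666  78.67944625]]
```

View pics/wF.png

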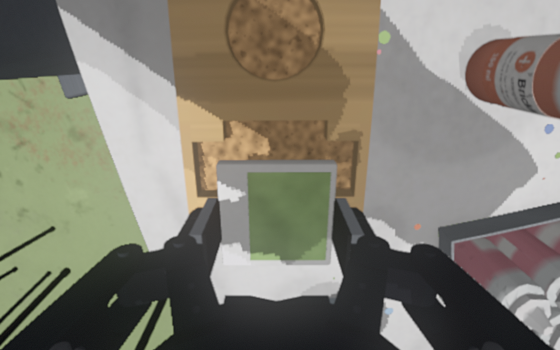

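The well is at x≈275 and the recess is centred at x≈275, matching the predicted 274–275, so the tile hangs correctly over the recess. Lowering.

Request:
apply_moves([
  [[50,0,0,25,0],[50,0,0.5,25,0],[50,0,0,20,0],[50,0,0,6,0],[50,0,0,0,0],[50,0,0,1,0],[50,0,0,1,0]],
])

```text
clock: 7.47
tcp_pos: [0.448, -0.2843, 0.0031]
tool_rot: [[0.198, 0.98, 0.001], [0.98, -0.198, -0.001], [-0.001, 0.001, -1.0]]
force: [-0.2, 0.4, 0.3]
width: 0.661
finger_force: 42.9
```

Request:
apply_moves([
  [[50,0,0,1,0],[50,0,0,0,0],[50,0,0,0.5,0],[50,0,0,0,0]],
])

```text
clock: 7.8
tcp_pos: [0.4479, -0.2846, 0.0018]
tool_rot: [[0.199, 0.98, 0.001], [0.98, -0.199, -0.0], [0.0, 0.001, -1.0]]
force: [-1.0, 4.3, 8.1]
width: 0.661
finger_force: 47.9
```

Request:
apply_moves([
  [[62,0,0,0,0],[72,0,0,0,0],[72,0,0,-10,0],[72,0,0,-30,0],[85,0,0,-40,0],[85,0,0,-40,0],[85,0,0,0,0]],
])

```text
clock: 8.38
tcp_pos: [0.4502, -0.2876, 0.13]
tool_rot: [[0.2, 0.98, 0.008], [0.98, -0.199, -0.008], [-0.007, 0.009, -1.0]]
force: [-0.2, -1.0, 0.6]
width: 1.0
finger_force: 0.0
```

```bash
python3 -c "
from h import *
c=camera('wrist');save(c,'wG')
g=cv2.cvtColor(c['pixels'],cv2.COLOR_BGR2HSV)
m=cv2.inRange(g,(35,60,40),(75,255,255));cs=cv2.findContours(m,0,1)[0]
u=proj(c,[[.4470,-.2848,.014]])[0]
k=min(cs,key=lambda k:np.hypot(*(k[:,0].mean(0)-u)) if cv2.contourArea(k)>300 else 1e9)
print(u,cv2.minAreaRect((onplane(c,k[:,0].astype(float),.014)[:,:2]*1e3).astype(np.float32)))
plan(.436,.06,.16,-11.5)
"
```

```text
[269.48706598 194.84403929] ((455.2955017089844, -285.38800048828125), (47.467655181884766, 38.43422317504883), 78.48746490478516)
clk 8.4 tcp [ 0.4495 -0.2869  0.1265] F [ 0.5 -1.4  0.2] ff 0.0 w 85.1 rows:
  [37.0, -9.0, -4.0, -0.0]
  [38.0, -9.0, -4.0, -0.0]
  [37.0, -9.0, -4.0, -0.0]
  [38.0, -9.0, -4.0, -0.0]
  [37.0, -9.0, -4.0, -0.0]
  [38.0, -9.0, -3.0, -0.0]
  [37.0, -10.0, -4.0, -0.0]
  [38.0, -9.0, -3.0, -0.0]
  [37.2, -9.5, -3.5, -0.0]
```

```bash
cat > patch.py <<'E'
from h import *
c=camera('wrist');save(c,'wG2')
g=cv2.cvtColor(c['pixels'],cv2.COLOR_BGR2HSV)
m=cv2.inRange(g,(35,60,40),(75,255,255));cs=cv2.findContours(m,0,1)[0]
u=proj(c,[[.4470,-.2848,.014]])[0]
k=min(cs,key=lambda k:np.hypot(*(k[:,0].mean(0)-u)) if cv2.contourArea(k)>300 else 1e9)
r=cv2.minAreaRect((onplane(c,k[:,0].astype(float),.014)[:,:2]*1e3).astype(np.float32))
print(observe()['tcp_pos'],r,"tile centre",np.array(r[0])-5.7*np.array([.98,-.2]))
E
python3 patch.py; python3 -c "
import cv2;cv2.imwrite('pics/wG2c.png',cv2.resize(cv2.imread('pics/wG2.png')[80:300,150:400],None,fx=2.4,fy=2.4))"
```

```text
[ 0.44852371 -0.2858081   0.12360969] ((454.96722412109375, -285.0318298339844), (47.798587799072266, 38.43132781982422), 78.36228942871094) tile centre [ 449.38122412 -283.89182983]
```

View pics/wG2c.png

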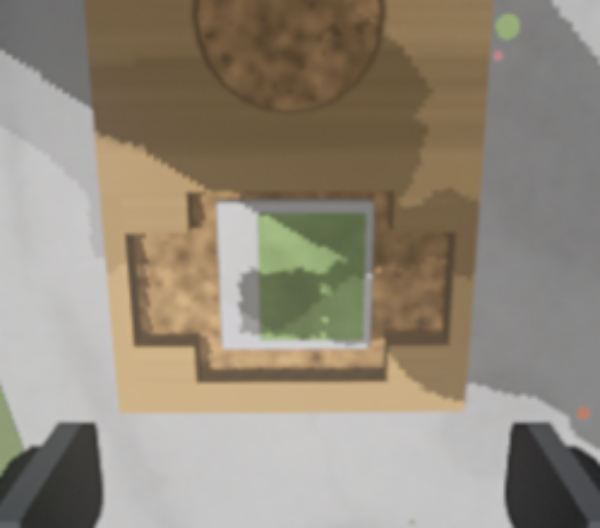

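The tile lies flat in the recess, with corners at (217,200), (374,200), (370,348) and (222,350) in the crop. Now the jar.

```bash
python3 -c "
from h import *
c=load('wG2');u=np.array([[217,200],[374,200],[370,348],[222,350]])/2.4+[150,80]
print('tile',onplane(c,u,.014).mean(0).round(4))
for n,p in(('wB',(265,187)),('wC',(266,297)),('top',(247.5,266.4))):print(n,onplane(load(n),[p],.068).round(4))
plan(.436,.06,.16,-11.5)
"
```

```text
tile [ 0.4495 -0.2841  0.014 ]
wB [[0.4359 0.1048 0.068 ]]
wC [[0.4362 0.111  0.068 ]]
top [[0.4368 0.1033 0.068 ]]
clk 8.5 tcp [ 0.4485 -0.2858  0.1236] F [-0.1 -0.  -0.4] ff 0.0 w 85.1 rows:
  [37.0, -9.0, -4.0, -0.0]
  [37.0, -9.0, -4.0, -0.0]
  [37.0, -9.0, -4.0, -0.0]
  [38.0, -9.0, -4.0, -0.0]
  [37.0, -9.0, -4.0, -0.0]
  [38.0, -9.0, -4.0, -0.0]
  [37.0, -9.0, -4.0, -0.0]
  [38.0, -9.0, -4.0, -0.0]
  [37.3, -9.3, -4.4, -0.0]
```

Request:
apply_moves([
  [[85,37,-9,-4,0],[85,38,-9,-4,0],[85,37,-9,-4,0],[85,38,-9,-4,0],[85,37,-9,-4,0],[85,38,-9,-4,0],[85,37,-9,-4,0],[85,38,-9,-4,0]],
])

```text
clock: 9.15
tcp_pos: [0.4356, 0.0255, 0.1519]
tool_rot: [[0.2, 0.98, -0.002], [0.98, -0.2, 0.0], [-0.0, -0.002, -1.0]]
force: [1.5, -0.0, 0.1]
width: 0.991
finger_force: 0.0
```

Request:
apply_moves([
  [[85,37,-9,-4,0],[85,0,0,0,0],[85,0,0,0,0],[85,0,0,0,0]],
])

```text
clock: 9.48
tcp_pos: [0.4349, 0.0617, 0.1559]
tool_rot: [[0.199, 0.98, -0.001], [0.98, -0.199, -0.0], [-0.001, -0.001, -1.0]]
force: [-0.6, -0.8, 0.2]
width: 0.994
finger_force: 0.0
```

```bash
python3 -c "
from h import *
c=camera('wrist');save(c,'wH');print(observe()['tcp_pos'])
g=cv2.medianBlur(cv2.cvtColor(c['pixels'],cv2.COLOR_BGR2GRAY),3)
u=proj(c,[[.436,.102,.07],[.436,.102,.03],[.436,.102,0]]);print(u)
u=u[0];y0,x0=int(u[1])-90,int(u[0])-90;y0=max(y0,0);x0=max(x0,0)
s=g[y0:y0+180,x0:x0+180]
for a,b,p in((4,14,14),(30,75,25)):
  h=cv2.HoughCircles(s,cv2.HOUGH_GRADIENT,1,5,param1=60,param2=p,minRadius=a,maxRadius=b)
  print(None if h is None else (h[0][:5]+[x0,y0,0]).round(1))
cv2.imwrite('pics/wHc.png',cv2.resize(c['pixels'][y0:y0+180,x0:x0+180],None,fx=3,fy=3))
"
```

```text
[0.43500765 0.06104723 0.15591634]
[[265.7813464  159.49665988]
 [267.30442982 152.70823938]
 [268.18762216 148.77467791]]
[[265.5 157.5   5.5]
 [270.5 158.5   9.6]]
[[268.5 157.5  36.3]
 [264.5 153.5  34.4]
 [269.5 152.5  34.3]]
```

```bash
python3 -c "
from h import *
c=load('wH')
print(tri(c,(265.5,157.5),load('wB'),(265,187)),tri(c,(265.5,157.5),load('top'),(247.5,266.4)))
print(onplane(c,[(265.5,157.5)],.068),onplane(c,[(267.5,154.5)],.04))
plan(.436,.1025,.012,-11.5)
"
```

```text
(array([0.43524194, 0.10154165, 0.05508196]), np.float64(0.00023041693533526163)) (array([0.4364168 , 0.1032885 , 0.06829401]), np.float64(0.0008387107335571803))
[[0.4359797  0.10329039 0.068     ]] [[0.43640664 0.1016627  0.04      ]]
clk 9.5 tcp [0.435  0.061  0.1559] F [ 0.5  0.2 -0.4] ff 0.0 w 85.0 rows:
  [10.0, -2.0, 36.0, -0.0]
  [10.0, -2.0, 36.0, -0.0]
  [10.0, -2.0, 36.0, -0.0]
  [10.8, -1.3, 35.9, -0.001]
```

Request:
apply_moves([
  [[85,21,-4,0,0],[85,20,-3.5,10,0],[85,0,0,35,0],[85,0,0,35,0],[85,0,0,35,0],[85,0,0,24,0],[85,0,0,5,0],[85,0,0,0,0]],
])

```text
clock: 10.2
tcp_pos: [0.4346, 0.1023, 0.011]
tool_rot: [[0.202, 0.979, -0.004], [0.979, -0.202, 0.0], [-0.001, -0.004, -1.0]]
force: [-0.2, 0.9, -0.7]
width: 0.995
finger_force: 0.0
```

Request:
apply_moves([
  [[70,0,0,0,0],[60,0,0,0,0],[50,0,0,0,0],[50,0,0,0,0],[50,0,0,0,0]],
], squeeze=35)

```text
clock: 10.62
tcp_pos: [0.4376, 0.103, 0.0151]
tool_rot: [[0.2, 0.98, 0.003], [0.98, -0.2, -0.001], [-0.0, 0.003, -1.0]]
force: [-4.1, -0.9, 8.9]
width: 0.64
finger_force: 36.4
```

Request:
apply_moves([
  [[50,0,0,-5,0],[50,0,0,-15,0],[50,0,0,-30,0],[50,0,0,-30,0],[50,0,0,0,0],[50,0,0,0,0]],
])

```text
clock: 11.12
tcp_pos: [0.4382, 0.1033, 0.0956]
tool_rot: [[0.2, 0.98, 0.005], [0.98, -0.2, -0.0], [0.001, 0.005, -1.0]]
force: [0.4, -0.4, -2.3]
width: 0.638
finger_force: 37.5
```

```bash
python3 -c "
from h import *
plan(.4490,-.2842,.09,-11.5)
"
```

```text
clk 11.1 tcp [0.4382 0.1033 0.0956] F [ 0.4 -0.4 -2.3] ff 37.5 w 54.5 rows:
  [-38.0, 9.0, 1.0, -0.0]
  [-38.0, 9.0, 1.0, -0.0]
  [-38.0, 9.0, 0.0, -0.0]
  [-38.0, 9.0, 1.0, -0.0]
  [-38.0, 9.0, 0.0, -0.0]
  [-38.0, 9.0, 1.0, -0.0]
  [-37.0, 8.0, 0.0, -0.0]
  [-38.0, 9.0, 1.0, -0.0]
  [-37.0, 8.0, 0.0, -0.0]
  [-37.6, 9.0, 0.6, -0.0]
```

Request:
apply_moves([
  [[50,-25,6,0,0],[50,-35,8,0,0],[50,-38,9,0,0],[50,-38,9,0,0],[50,-38,9,0,0],[50,-38,9,0,0],[50,-38,8,0,0],[50,-38,9,0,0]],
])

```text
clock: 11.78
tcp_pos: [0.4435, -0.1939, 0.092]
tool_rot: [[0.2, 0.98, -0.001], [0.98, -0.2, 0.001], [0.0, -0.001, -1.0]]
force: [1.0, 0.2, -1.6]
width: 0.639
finger_force: 37.4
```

Request:
apply_moves([
  [[50,-35,8,0,0],[50,-30,7,0,0],[50,-24,6,0,0],[50,0,0,0,0],[50,0,0,0,0],[50,0,0,0,0]],
])

```text
clock: 12.28
tcp_pos: [0.4467, -0.2827, 0.092]
tool_rot: [[0.2, 0.98, -0.001], [0.98, -0.2, 0.001], [0.001, -0.001, -1.0]]
force: [0.1, -0.4, -0.5]
width: 0.639
finger_force: 37.5
```

```bash
python3 -c "
from h import *
c=camera('wrist');save(c,'wI');plan(.4490,-.2842,.0275,-11.5)
cv2.imwrite('pics/wIc.png',cv2.resize(c['pixels'][100:320,150:400],None,fx=2.4,fy=2.4))
"
```

```text
clk 12.3 tcp [ 0.447  -0.2824  0.0922] F [ 0.8  1.  -1.9] ff 37.5 w 54.4 rows:
  [-1.0, 1.0, 32.0, 0.0]
  [-0.4, 1.4, 32.7, 0.0]
```

```bash
python3 -c "
from h import *
c=load('wI');g=cv2.medianBlur(cv2.cvtColor(c['pixels'],cv2.COLOR_BGR2GRAY),3)
u=proj(c,[[.447,-.2824,.147]])[0];print(u)
x0,y0=(u-60).astype(int)
s=g[y0:y0+120,x0:x0+120]
for a,b,p in((5,18,14),(30,75,25)):
  h=cv2.HoughCircles(s,cv2.HOUGH_GRADIENT,1,5,param1=60,param2=p,minRadius=a,maxRadius=b)
  if h is not None:
    q=h[0][:5]+[x0,y0,0];print(q.round(1),onplane(c,q[:,:2],.147 if a<10 else .115).round(4))
"
```

```text
[273.32553185 328.18522328]
[[275.5 329.5  14.9]
 [275.5 313.5  14. ]
 [276.5 319.5  16.3]] [[ 0.4477 -0.2831  0.147 ]
 [ 0.4491 -0.2762  0.147 ]
 [ 0.4489 -0.2789  0.147 ]]
```

Request:
apply_moves([
  [[50,-0.5,1,20,0],[50,-0.5,1,20,0],[50,0,0,15,0],[50,0,0,5,0],[50,0,0,0,0],[50,0,0,1,0],[50,0,0,0,0]],
])

```text
clock: 12.92
tcp_pos: [0.4495, -0.2851, 0.0329]
tool_rot: [[0.199, 0.98, 0.001], [0.98, -0.199, -0.001], [-0.001, 0.001, -1.0]]
force: [0.6, 0.5, -1.0]
width: 0.637
finger_force: 37.5
```

Request:
apply_moves([
  [[50,0,0,1,0],[50,0,0,0,0],[50,0,0,0,0]],
])

```text
clock: 13.17
tcp_pos: [0.4492, -0.2852, 0.0313]
tool_rot: [[0.2, 0.98, 0.001], [0.98, -0.2, -0.001], [-0.001, 0.001, -1.0]]
force: [0.1, 0.4, -2.2]
width: 0.636
finger_force: 37.5
```

Request:
apply_moves([
  [[50,1,0,1,0],[50,0,0,0,0],[50,0,0,1,0],[50,0,0,0,0],[50,0,0,0,0]],
])

```text
clock: 13.58
tcp_pos: [0.4491, -0.284, 0.0288]
tool_rot: [[0.2, 0.98, 0.0], [0.98, -0.2, -0.0], [-0.0, 0.0, -1.0]]
force: [-0.4, -0.5, -1.0]
width: 0.638
finger_force: 37.5
```

Request:
apply_moves([
  [[50,0,0,0.5,0],[50,0,0,0,0],[50,0,0,0,0]],
])

```text
clock: 13.83
tcp_pos: [0.4491, -0.284, 0.0287]
tool_rot: [[0.2, 0.98, 0.0], [0.98, -0.2, -0.0], [-0.0, 0.0, -1.0]]
force: [-2.8, 1.7, 4.0]
width: 0.633
finger_force: 38.2
```

Request:
apply_moves([
  [[56,0,0,0,0],[58,0,0,0,0],[62,0,0,0,0],[75,0,0,0,0],[85,0,0,0,0],[85,0,0,-15,0],[85,0,0,-30,0],[85,0,0,-35,0]],
])

```text
clock: 14.5
tcp_pos: [0.4479, -0.2827, 0.1072]
tool_rot: [[0.2, 0.98, -0.003], [0.98, -0.2, 0.003], [0.002, -0.003, -1.0]]
force: [2.1, -0.5, -0.7]
width: 0.992
finger_force: 0.0
```

Request:
apply_moves([
  [[85,0,0,-35,0],[85,0,0,-35,0],[85,0,0,-20,0],[85,0,0,0,0],[85,0,0,0,0],[85,0,0,0,0]],
])

```text
clock: 15.0
tcp_pos: [0.4489, -0.2838, 0.1974]
tool_rot: [[0.2, 0.98, -0.001], [0.98, -0.2, 0.001], [0.0, -0.001, -1.0]]
force: [-0.5, 0.4, -0.2]
width: 0.995
finger_force: 0.0
```

```bash
python3 -c "
from h import *
c=camera('wrist');save(c,'wJ');print(observe()['tcp_pos'])
g=cv2.medianBlur(cv2.cvtColor(c['pixels'],cv2.COLOR_BGR2GRAY),3)
for P in([.449,-.284,.082],[.449,-.284,.05]):
  u=proj(c,[P])[0];x0,y0=(u-60).astype(int);x0=max(x0,0);y0=max(y0,0)
  a,b,p=(4,12,14) if P[2]>.08 else(25,45,20)
  h=cv2.HoughCircles(g[y0:y0+120,x0:x0+120],cv2.HOUGH_GRADIENT,1,5,param1=60,param2=p,minRadius=a,maxRadius=b)
  print(u)
  if h is not None:
    q=h[0][:4]+[x0,y0,0];print(q.round(1),onplane(c,q[:,:2],P[2]).round(4))
plan(.6,-.21,.24,20)
cv2.imwrite('pics/wJc.png',cv2.resize(c['pixels'][80:300,150:560],None,fx=1.9,fy=1.9))
"
```

```text
[ 0.44868353 -0.28348742  0.1968175 ]
[274.96641258 198.30309803]
[[235.5 194.5   9.1]
 [276.5 197.5   9.1]] [[ 0.4145 -0.2733  0.082 ]
 [ 0.4505 -0.2835  0.082 ]]
[275.08936165 189.50030243]
[[275.5 192.5  27.8]
 [282.5 190.5  34.4]
 [276.5 197.5  32.2]
 [259.5 185.5  28.9]] [[ 0.4488 -0.2872  0.05  ]
 [ 0.4562 -0.2865  0.05  ]
 [ 0.4487 -0.2926  0.05  ]
 [ 0.4344 -0.2767  0.05  ]]
clk 15.1 tcp [ 0.4487 -0.2835  0.1968] F [ 0.  -0.1 -1.2] ff 0.0 w 85.0 rows:
  [20.0, 27.0, -9.0, -0.11]
  [18.0, 29.0, -9.0, -0.11]
  [14.0, 30.0, -8.0, -0.11]
  [11.0, 32.0, -9.0, -0.11]
  [6.8, 32.8, -8.2, -0.11]
```

View pics/wJc.png

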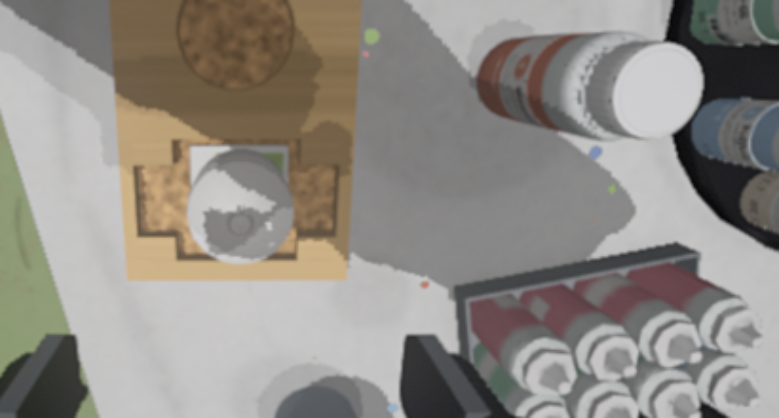

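The jar stands upright and centred on the tile, with the knob within about 1.5 mm of where it should be. The big bottle's cap is at crop (657,90), which is pixel (495.8,127.4).

```bash
python3 -c "
from h import *
c=load('wJ');u=(495.8,127.4)
print(tri(c,u,load('top'),(371.5,205.5)),tri(c,u,load('wA'),(411,262)))
for n,p in(('wJ',u),('top',(371.5,205.5)),('wA',(411,262))):print(onplane(load(n),[p],.128).round(4))
plan(.555,-.243,.2,-11.5)
"
```

```text
(array([ 0.61888478, -0.24566599,  0.1282642 ]), np.float64(0.009035058258707108)) (array([ 0.62004687, -0.24994192,  0.12444304]), np.float64(0.004053037338669172))
[[ 0.6197 -0.2503  0.128 ]]
[[ 0.6188 -0.2411  0.128 ]]
[[ 0.6161 -0.2465  0.128 ]]
clk 15.1 tcp [ 0.4487 -0.2835  0.1968] F [ 0.  -0.1 -1.2] ff 0.0 w 85.0 rows:
  [20.0, 32.0, -1.0, -0.0]
  [20.0, 32.0, -1.0, -0.0]
  [20.9, 32.1, -1.2, -0.0]
```

Request:
apply_moves([
  [[85,12,36,-2,0],[85,10,36,-2,0],[85,5,36,-2,0],[85,-3,36,-2,0],[85,0,0,0,0],[85,0,0,0,0],[85,0,0,0,0]],
])

```text
clock: 15.63
tcp_pos: [0.5942, -0.2887, 0.2047]
tool_rot: [[0.199, 0.98, -0.002], [0.98, -0.199, 0.002], [0.001, -0.003, -1.0]]
force: [0.3, -0.4, 0.9]
width: 0.993
finger_force: 0.0
```

```bash
cat > circ.py <<'E'
from h import *
def circ(name,P,rmm,tol=.25,p2=18):
    c=camera('wrist');save(c,name);print(observe()['tcp_pos'].round(4),observe()['clock'])
    g=cv2.medianBlur(cv2.cvtColor(c['pixels'],cv2.COLOR_BGR2GRAY),3)
    u=proj(c,[P])[0];T=c["world_from_camera"];d=np.linalg.norm(np.array(P)-T[:3,3]);r=293*rmm/1e3/d
    x0,y0=np.maximum((u-r-30),0).astype(int);w=int(2*r+60)
    h=cv2.HoughCircles(g[y0:y0+w,x0:x0+w],cv2.HOUGH_GRADIENT,1,4,param1=60,param2=p2,minRadius=int(r*(1-tol)),maxRadius=int(r*(1+tol))+1)
    print("expect",u.round(1),round(r,1))
    if h is not None:
        q=h[0][:4]+[x0,y0,0];print(q.round(1),onplane(c,q[:,:2],P[2]).round(4))
    return c
E
python3 -c "
from circ import *
circ('wK',[.619,-.246,.128],19)
circ('wK',[.619,-.246,.0],23)"
```

```text
[ 0.5941 -0.2888  0.2058] 15.6833
expect [295.9 152.2] 25.2
[[298.5 153.5  28.1]
 [299.5 158.5  23.5]
 [302.5 154.5  27. ]
 [295.5 157.5  27.9]] [[ 0.6207 -0.2473  0.128 ]
 [ 0.6207 -0.2512  0.128 ]
 [ 0.6235 -0.2487  0.128 ]
 [ 0.618  -0.2498  0.128 ]]
[ 0.5941 -0.2889  0.2066] 15.7333
expect [288.8 137.6] 19.3
[[300.5 156.5  24.4]
 [297.5 152.5  22.1]
 [295.5 141.5  22.2]
 [298.5 148.5  18.8]] [[ 0.6284 -0.2704  0.    ]
 [ 0.6258 -0.265   0.    ]
 [ 0.6258 -0.2519  0.    ]
 [ 0.6278 -0.2606  0.    ]]
```

```bash
python3 -c "
from h import *
p=plan(.620,-.248,.19,-11.5);plan(.62,-.248,.068,p0=p)"
```

```text
clk 15.7 tcp [ 0.5941 -0.2889  0.2066] F [-0.7 -0.1  0.4] ff 0.0 w 84.9 rows:
  [23.0, 9.0, 8.0, -0.0]
  [22.3, 8.2, 8.6, -0.001]
clk 15.7 tcp [ 0.5941 -0.2889  0.2066] F [-0.7 -0.1  0.4] ff 0.0 w 84.9 rows:
  [0.0, 0.0, 31.0, -0.0]
  [0.0, 0.0, 30.0, -0.0]
  [0.0, 0.0, 31.0, -0.0]
  [0.0, 0.0, 30.0, -0.0]
```

Request:
apply_moves([
  [[85,23,9,8,0],[85,22,8,9,0],[85,0,0,20,0],[85,0,0,31,0],[85,0,0,31,0],[85,0,0,30,0],[85,0,0,10,0],[85,0,0,0,0]],
])

```text
clock: 16.4
tcp_pos: [0.6183, -0.2474, 0.0651]
tool_rot: [[0.2, 0.98, -0.004], [0.98, -0.2, 0.002], [0.001, -0.004, -1.0]]
force: [-0.6, 0.3, 0.6]
width: 0.994
finger_force: 0.0
```

Request:
apply_moves([
  [[60,0,0,0,0],[50,0,0,0,0],[40,0,0,0,0],[40,0,0,0,0],[40,0,0,0,0],[40,0,0,0,0]],
], squeeze=45)

```text
clock: 16.9
tcp_pos: [0.6219, -0.2495, 0.0702]
tool_rot: [[0.2, 0.98, 0.003], [0.98, -0.2, -0.002], [-0.002, 0.003, -1.0]]
force: [-1.7, -1.2, 7.3]
width: 0.53
finger_force: 45.6
```

Request:
apply_moves([
  [[40,0,0,-5,0],[40,0,0,-20,0],[40,0,0,-30,0],[40,0,0,-15,0],[40,0,0,0,0],[40,0,0,0,0],[40,0,0,0,0]],
])

```text
clock: 17.48
tcp_pos: [0.6203, -0.2482, 0.1362]
tool_rot: [[0.2, 0.98, -0.001], [0.98, -0.2, 0.001], [0.0, -0.001, -1.0]]
force: [0.5, -0.2, -2.1]
width: 0.531
finger_force: 46.6
```

```bash
python3 -c "
from h import *
p=plan(.4662,-.1905,.13,-11.5)"
```

```text
clk 17.5 tcp [ 0.6203 -0.2482  0.1362] F [ 0.5 -0.2 -2.1] ff 46.6 w 45.4 rows:
  [5.0, -33.0, 1.0, -0.0]
  [5.0, -32.0, 1.0, -0.0]
  [5.0, -33.0, 1.0, -0.0]
  [5.0, -32.0, 2.0, -0.0]
  [5.8, -32.5, 1.2, -0.0]
```

Request:
apply_moves([
  [[40,4,-20,0,0],[40,5,-33,0,0],[40,5,-33,0,0],[40,5,-33,0,0],[40,5,-28,0,0],[40,2,-15.5,0,0],[40,0,0,0,0],[40,0,0,0,0]],
])

```text
clock: 18.15
tcp_pos: [0.4658, -0.1901, 0.1362]
tool_rot: [[0.2, 0.98, -0.001], [0.98, -0.2, 0.001], [0.0, -0.001, -1.0]]
force: [0.6, -0.4, -2.4]
width: 0.531
finger_force: 47.2
```

```bash
python3 -c "
from h import *
p=plan(.4662,-.1907,.082,-11.5)"
```

```text
clk 18.1 tcp [ 0.4658 -0.1901  0.1362] F [ 0.6 -0.4 -2.4] ff 47.2 w 45.3 rows:
  [-0.0, 0.0, 27.0, -0.0]
  [-0.5, 0.5, 27.2, -0.001]
```

Request:
apply_moves([
  [[40,-0.5,0.5,20,0],[40,0,0,20,0],[40,0,0,14,0],[40,0,0,0,0],[40,0,0,2,0],[40,0,0,0,0],[40,0,0,0,0]],
])

```text
clock: 18.73
tcp_pos: [0.4677, -0.1916, 0.0822]
tool_rot: [[0.2, 0.98, 0.001], [0.98, -0.2, -0.001], [-0.001, 0.001, -1.0]]
force: [0.2, 0.2, -1.9]
width: 0.527
finger_force: 47.1
```

Request:
apply_moves([
  [[40,0,0,1.5,0],[40,0,0,0,0],[40,0,0,1,0],[40,0,0,0,0],[40,0,0,0,0]],
])

```text
clock: 19.15
tcp_pos: [0.467, -0.1912, 0.0789]
tool_rot: [[0.2, 0.98, 0.0], [0.98, -0.2, -0.0], [-0.0, 0.0, -1.0]]
force: [0.5, -0.1, -1.7]
width: 0.53
finger_force: 47.1
```

Request:
apply_moves([
  [[40,0,0,1,0],[40,0,0,0,0],[40,0,0,1,0],[40,0,0,0,0],[40,0,0,0,0]],
])

```text
clock: 19.57
tcp_pos: [0.467, -0.1911, 0.0767]
tool_rot: [[0.2, 0.98, -0.0], [0.98, -0.2, -0.0], [-0.0, -0.0, -1.0]]
force: [-0.4, -0.2, -1.9]
width: 0.534
finger_force: 47.1
```

Request:
apply_moves([
  [[40,0,0,0.7,0],[40,0,0,0,0],[40,0,0,0,0]],
])

```text
clock: 19.82
tcp_pos: [0.4671, -0.1912, 0.0763]
tool_rot: [[0.2, 0.98, 0.0], [0.98, -0.2, -0.0], [-0.0, 0.0, -1.0]]
force: [-0.9, -0.3, 2.0]
width: 0.529
finger_force: 47.4
```

Request:
apply_moves([
  [[45,0,0,0,0],[50,0,0,0,0],[60,0,0,0,0],[75,0,0,0,0],[85,0,0,0,0],[85,0,0,-25,0],[85,0,0,-35,0],[85,0,0,-40,0]],
])

```text
clock: 20.48
tcp_pos: [0.4659, -0.1903, 0.1756]
tool_rot: [[0.2, 0.98, -0.003], [0.98, -0.2, 0.002], [0.001, -0.003, -1.0]]
force: [0.9, -0.2, -0.2]
width: 0.993
finger_force: 0.0
```

Request:
apply_moves([
  [[85,0,0,-40,0],[85,0,0,0,0],[85,0,0,0,0]],
])

```text
clock: 20.73
tcp_pos: [0.4683, -0.1921, 0.2189]
tool_rot: [[0.2, 0.98, 0.004], [0.98, -0.2, -0.003], [-0.002, 0.004, -1.0]]
force: [0.7, -0.8, -1.3]
width: 0.995
finger_force: 0.0
```

```bash
python3 -c "
from circ import *
circ('wL',[.467,-.191,.134],19)
plan(.58,.19,.22,0)"
```

```text
[ 0.4675 -0.1915  0.2167] 20.7833
expect [272.3 207.3] 23.3
[[270.5 207.5  21.7]
 [270.5 203.5  23.6]
 [271.5 198.5  25. ]
 [272.5 193.5  27.1]] [[ 0.4655 -0.1909  0.134 ]
 [ 0.4662 -0.1875  0.134 ]
 [ 0.4679 -0.1836  0.134 ]
 [ 0.4695 -0.1796  0.134 ]]
clk 20.8 tcp [ 0.4675 -0.1915  0.2167] F [ 0.2 -0.  -0.8] ff 0.0 w 85.1 rows:
  [40.0, 3.0, -0.0, -0.02]
  [40.0, 4.0, -0.0, -0.02]
  [39.0, 5.0, -0.0, -0.02]
  [39.0, 6.0, -0.0, -0.02]
  [39.0, 7.0, -1.0, -0.02]
  [39.0, 7.0, -0.0, -0.02]
  [39.0, 8.0, -1.0, -0.02]
  [39.0, 9.0, -0.0, -0.02]
  [39.0, 10.0, -1.0, -0.02]
  [37.9, 10.4, -0.3, -0.021]
```

The bottle's cap is where it should be. On to the rabbit.

Request:
apply_moves([
  [[85,40,3,0,-0.02],[85,40,4,0,-0.02],[85,39,5,0,-0.02],[85,39,6,0,-0.02],[85,39,7,-1,-0.02],[85,39,7,0,-0.02],[85,39,8,-1,-0.02],[85,39,9,0,-0.02]],
])

```text
clock: 21.45
tcp_pos: [0.5561, 0.1162, 0.2163]
tool_rot: [[0.04, 0.999, -0.002], [0.999, -0.04, -0.0], [-0.0, -0.002, -1.0]]
force: [0.6, -0.5, 0.4]
width: 0.996
finger_force: 0.0
```

Request:
apply_moves([
  [[85,39,10,-1,-0.02],[85,38,10,0,-0.02],[85,0,0,0,0],[85,0,0,0,0],[85,0,0,0,0]],
])

```text
clock: 21.87
tcp_pos: [0.5783, 0.1902, 0.2174]
tool_rot: [[0.001, 1.0, -0.003], [1.0, -0.001, -0.001], [-0.001, -0.003, -1.0]]
force: [-0.4, 0.3, -0.7]
width: 0.996
finger_force: 0.0
```

```bash
python3 -c "
from h import *
c=camera('wrist');save(c,'wM');print(observe()['tcp_pos'],observe()['clock'])
print(proj(c,[[.63,.245,0],[.63,.245,.079],[.612,.35,.09]]))
cv2.imwrite('pics/wMc.png',cv2.resize(c['pixels'][60:300,180:460],None,fx=2.5,fy=2.5))"
```

```text
[0.57852742 0.1895443  0.21795118] 21.9167
[[318.86443139 129.7225982 ]
 [330.46330002 134.56979451]
 [316.36487822   5.15816427]]
```

View pics/wMc.png

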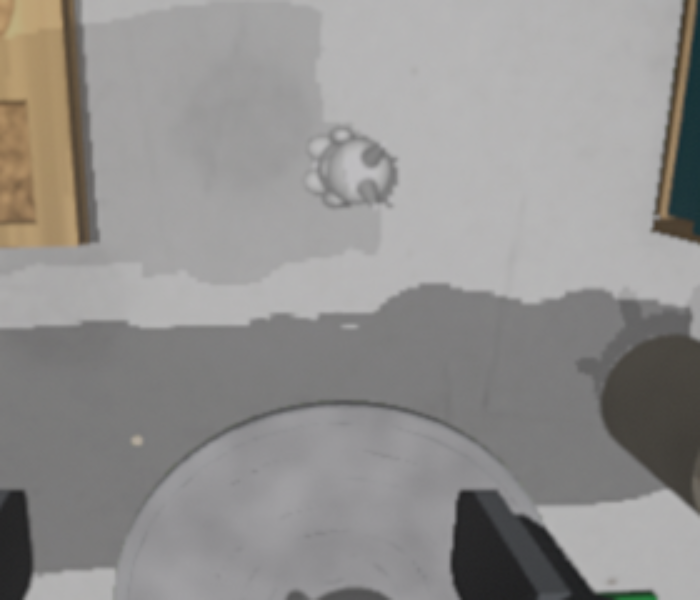

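The rabbit's head is at crop (358,170), pixel (323.2,128), with its ears at (375,155) and (368,190). Its feet point to −x, towards the robot.

```bash
python3 -c "
from h import *
c=load('wM');u=(323.2,128)
print(tri(c,u,load('wB'),(417,73.5)))
# ear tips: wM crop (378,152),(372,192)?; wB figs crop (498-260,60),(478-260,152)
print(tri(c,(378/2.5+180,150/2.5+60),load('wB'),(384+238/5,49+60/5)),tri(c,(390/2.5+180,203/2.5+60),load('wB'),(384+218/5,49+152/5)))
for z in(.0,.035,.05,.06):print(z,onplane(c,[u,(306/2.5+180,167/2.5+60),(398/2.5+180,167/2.5+60),(350/2.5+180,126/2.5+60),(350/2.5+180,208/2.5+60)],z)[:,:2].round(4).tolist())
"
```

```text
(array([0.62788164, 0.24883961, 0.04950011]), np.float64(0.0015565960969315892))
(array([0.62964932, 0.25826595, 0.08135649]), np.float64(0.00010439094307021386)) (array([0.63783463, 0.23874224, 0.06233191]), np.float64(0.0034372498110130096))
0.0 [[0.6351, 0.247], [0.6102, 0.2484], [0.6542, 0.2485], [0.6305, 0.2672], [0.632, 0.2291]]
0.035 [[0.6297, 0.2488], [0.6072, 0.25], [0.6469, 0.2501], [0.6256, 0.267], [0.6269, 0.2326]]
0.05 [[0.6274, 0.2495], [0.606, 0.2507], [0.6438, 0.2508], [0.6234, 0.2669], [0.6247, 0.2341]]
0.06 [[0.6259, 0.25], [0.6051, 0.2511], [0.6418, 0.2513], [0.622, 0.2669], [0.6233, 0.2351]]
```

Request:
apply_moves([
  [[70,0,0,0,-0.12],[70,0,0,0,-0.12],[70,0,0,0,-0.12],[70,0,0,0,-0.12],[70,0,0,0,-0.12],[70,0,0,0,-0.12],[70,0,0,0,-0.12],[70,0,0,0,-0.12]],
])

```text
clock: 22.58
tcp_pos: [0.579, 0.1887, 0.219]
tool_rot: [[-0.821, 0.572, -0.0], [0.572, 0.821, -0.0], [-0.0, -0.0, -1.0]]
force: [-0.5, -0.8, 0.2]
width: 0.816
finger_force: 0.0
```

Request:
apply_moves([
  [[70,0,0,0,-0.12],[70,0,0,0,-0.12],[70,0,0,0,-0.12],[70,0,0,0,-0.12],[70,0,0,0,-0.12],[70,0,0,0,-0.01],[70,0,0,0,0],[70,0,0,0,0]],
])

```text
clock: 23.25
tcp_pos: [0.5791, 0.1896, 0.2191]
tool_rot: [[-1.0, 0.007, 0.0], [0.007, 1.0, -0.0], [-0.0, -0.0, -1.0]]
force: [-0.4, -0.0, -0.6]
width: 0.818
finger_force: 0.0
```

```bash
python3 -c "
from h import *
c=camera('wrist');save(c,'wN')
p=plan(.629,.2485,.19,90);plan(.629,.2485,.017,p0=p)
s=observe();print(s['tool_rot'].round(3),s['q'].round(0))
"
```

```text
clk 23.3 tcp [0.5791 0.1898 0.2191] F [ 0.1 -1.4 -0.6] ff 0.0 w 70.0 rows:
  [-17.0, 20.0, 10.0, -0.0]
  [-16.0, 19.0, 10.0, -0.0]
  [-16.6, 20.0, 9.1, -0.006]
clk 23.3 tcp [0.5791 0.1898 0.2191] F [ 0.1 -1.4 -0.6] ff 0.0 w 70.0 rows:
  [0.0, -0.0, 35.0, -0.0]
  [0.0, -0.0, 34.0, -0.0]
  [0.0, -0.0, 35.0, -0.0]
  [0.0, -0.0, 34.0, -0.0]
  [0.0, -0.0, 35.0, -0.0]
[[-1.     0.006 -0.   ]
 [ 0.006  1.    -0.   ]
 [ 0.    -0.    -1.   ]] [ 6.  7.  6. 88. -0.  6.]
```

Request:
apply_moves([
  [[70,-17,20,10,0],[70,-16,19,10,0],[70,-17,20,9,-0.006],[70,0,0,30,0],[70,0,0,35,0],[70,0,0,35,0],[70,0,0,35,0],[70,0,0,25,0]],
])

```text
clock: 23.97
tcp_pos: [0.6277, 0.2489, 0.0263]
tool_rot: [[-1.0, -0.002, -0.003], [-0.002, 1.0, -0.001], [0.003, -0.001, -1.0]]
force: [0.3, 0.3, -0.7]
width: 0.821
finger_force: 0.0
```

Request:
apply_moves([
  [[70,0,0,11,0],[70,0,0,0,0],[70,0,0,0,0]],
])

```text
clock: 24.22
tcp_pos: [0.6295, 0.2493, 0.0199]
tool_rot: [[-1.0, -0.003, 0.0], [-0.003, 1.0, -0.0], [-0.0, -0.0, -1.0]]
force: [-0.2, -0.1, 0.8]
width: 0.823
finger_force: 0.0
```

Request:
apply_moves([
  [[60,0,0,0,0],[50,0,0,0,0],[40,0,0,0,0],[30,0,0,0,0],[28,0,0,0,0],[28,0,0,0,0]],
], squeeze=28)

```text
clock: 24.72
tcp_pos: [0.6303, 0.2497, 0.0211]
tool_rot: [[-1.0, -0.004, 0.002], [-0.004, 1.0, 0.001], [-0.002, 0.0, -1.0]]
force: [-1.1, 0.8, 6.2]
width: 0.387
finger_force: 27.5
```

Request:
apply_moves([
  [[28,0,0,-5,0],[28,0,0,-15,0],[28,0,0,-30,0],[28,0,0,-20,0],[28,0,0,0,0],[28,0,0,0,0]],
])

```text
clock: 25.22
tcp_pos: [0.6305, 0.2496, 0.0912]
tool_rot: [[-1.0, -0.004, 0.003], [-0.004, 1.0, 0.001], [-0.003, 0.001, -1.0]]
force: [-0.0, -0.1, -1.1]
width: 0.384
finger_force: 27.9
```

Request:
apply_moves([
  [[28,15,0,0,0],[28,30,0,0,0],[28,35,1,0,0],[28,35,1,0,0],[28,30,1,0,0],[28,20,0,0,0],[28,7,0,0,0],[28,0,0,0,0]],
])

```text
clock: 25.88
tcp_pos: [0.4558, 0.2517, 0.0884]
tool_rot: [[-1.0, -0.005, -0.001], [-0.005, 1.0, -0.0], [0.001, -0.0, -1.0]]
force: [-0.5, 0.3, -1.4]
width: 0.389
finger_force: 27.9
```

```bash
python3 -c "
from h import *
c=camera('wrist');save(c,'wO')
p=plan(.457,.252,.032,90)
g=cv2.cvtColor(c['pixels'],cv2.COLOR_BGR2HSV);m=cv2.inRange(g,(8,70,60),(28,255,255))
print(proj(c,[[.457,.252,.02],[.457+.027,.252,.02],[.457-.027,.252,.02],[.457-.048,.252,.02],[.457-.048,.364,.02],[.456,.324,.006]]).round(0).tolist())
ys,xs=np.where(m>0);print(xs.min(),xs.max(),ys.min(),ys.max())
"
```

```text
clk 25.9 tcp [0.4572 0.2516 0.0887] F [ 0.2  0.8 -0.8] ff 27.9 w 32.8 rows:
  [0.0, 0.0, 28.0, 0.0]
  [0.2, 0.4, 28.7, 0.004]
[[278.0, 217.0], [278.0, 249.0], [279.0, 182.0], [279.0, 154.0], [433.0, 155.0], [367.0, 210.0]]
226 559 0 419
```

Request:
apply_moves([
  [[28,0,0.5,20,0],[28,0,0,20,0],[28,0,0,12,0],[28,0,0,4,0],[28,0,0,0,0],[28,0,0,1,0],[28,0,0,0,0]],
])

```text
clock: 26.52
tcp_pos: [0.4581, 0.2522, 0.0329]
tool_rot: [[-1.0, -0.004, 0.001], [-0.004, 1.0, 0.0], [-0.001, 0.0, -1.0]]
force: [-0.4, -0.2, -0.8]
width: 0.388
finger_force: 27.9
```

Request:
apply_moves([
  [[28,0,0,1,0],[28,0,0,0,0],[28,0,0,1,0],[28,0,0,0,0],[28,0,0,0,0]],
])

```text
clock: 26.93
tcp_pos: [0.4572, 0.2521, 0.0301]
tool_rot: [[-1.0, -0.004, 0.0], [-0.004, 1.0, -0.0], [-0.0, -0.0, -1.0]]
force: [-0.2, 0.1, -0.4]
width: 0.387
finger_force: 27.9
```

Request:
apply_moves([
  [[28,0,0,1,0],[28,0,0,0,0],[28,0,0,1,0],[28,0,0,0,0],[28,0,0,0,0]],
])

```text
clock: 27.35
tcp_pos: [0.4571, 0.2521, 0.028]
tool_rot: [[-1.0, -0.004, -0.0], [-0.004, 1.0, -0.0], [0.0, -0.0, -1.0]]
force: [0.0, -0.4, -0.1]
width: 0.384
finger_force: 27.9
```

Request:
apply_moves([
  [[28,0,0,1,0],[28,0,0,0,0],[28,0,0,0,0]],
])

```text
clock: 27.6
tcp_pos: [0.4573, 0.2521, 0.0271]
tool_rot: [[-1.0, -0.004, 0.0], [-0.004, 1.0, -0.0], [-0.0, -0.0, -1.0]]
force: [-1.2, 0.1, 0.5]
width: 0.388
finger_force: 28.0
```

Request:
apply_moves([
  [[28,0,0,0.7,0],[28,0,0,0,0],[28,0,0,0,0]],
])

```text
clock: 27.85
tcp_pos: [0.4573, 0.2522, 0.027]
tool_rot: [[-1.0, -0.004, 0.0], [-0.004, 1.0, -0.0], [-0.0, -0.0, -1.0]]
force: [-3.1, -0.9, 7.6]
width: 0.384
finger_force: 28.5
```

Request:
apply_moves([
  [[33,0,0,0,0],[36,0,0,0,0],[42,0,0,0,0],[55,0,0,0,0],[65,0,0,0,0],[65,0,0,-15,0],[65,0,0,-30,0],[65,0,0,-40,0]],
])

```text
clock: 28.52
tcp_pos: [0.455, 0.2515, 0.1094]
tool_rot: [[-1.0, -0.004, -0.005], [-0.004, 1.0, -0.001], [0.005, -0.001, -1.0]]
force: [0.8, 0.0, 0.1]
width: 0.758
finger_force: 0.0
```

Request:
apply_moves([
  [[65,0,0,-40,0],[65,0,0,-40,0],[65,0,0,0,0],[65,0,0,0,0]],
])

```text
clock: 28.85
tcp_pos: [0.4588, 0.2525, 0.1942]
tool_rot: [[-1.0, -0.004, 0.005], [-0.004, 1.0, 0.001], [-0.005, 0.001, -1.0]]
force: [0.2, 1.1, -0.3]
width: 0.761
finger_force: 0.0
```

```bash
python3 -c "
from h import *
c=camera('wrist');save(c,'wP')
plan(.58,.29,.2,0)
"
```

```text
clk 28.9 tcp [0.4577 0.2522 0.1919] F [-0.   0.5 -0.6] ff 0.0 w 65.0 rows:
  [-9.0, 3.0, -1.0, -0.12]
  [-10.0, 2.0, -1.0, -0.12]
  [-10.0, 1.0, -1.0, -0.12]
  [-10.0, -1.0, -1.0, -0.12]
  [-10.0, -2.0, -0.0, -0.12]
  [-9.0, -3.0, -1.0, -0.12]
  [-9.0, -4.0, -0.0, -0.12]
  [-8.0, -5.0, -1.0, -0.12]
  [-8.0, -6.0, -0.0, -0.12]
  [-7.0, -7.0, -1.0, -0.12]
  [-6.0, -8.0, -0.0, -0.12]
  [-5.0, -8.0, -1.0, -0.12]
  [-3.8, -9.2, -0.1, -0.127]
```

Request:
apply_moves([
  [[65,0,0,0,0.12],[65,0,0,0,0.12],[65,0,0,0,0.12],[65,0,0,0,0.12],[65,0,0,0,0.12],[65,0,0,0,0.12],[65,0,0,0,0.12],[65,0,0,0,0.12]],
])

```text
clock: 29.57
tcp_pos: [0.4562, 0.2518, 0.1891]
tool_rot: [[-0.572, 0.82, -0.003], [0.82, 0.572, -0.001], [0.001, -0.003, -1.0]]
force: [-0.3, 0.1, 0.1]
width: 0.763
finger_force: 0.0
```

Request:
apply_moves([
  [[65,0,0,0,0.12],[65,0,0,0,0.12],[65,0,0,0,0.12],[65,0,0,0,0.12],[65,0,0,0,0.12],[65,10,35,0,0],[65,15,38,0,0],[65,15,38,0,0]],
])

```text
clock: 30.23
tcp_pos: [0.5679, 0.294, 0.1893]
tool_rot: [[-0.015, 1.0, -0.002], [1.0, 0.015, -0.001], [-0.001, -0.002, -1.0]]
force: [0.6, -1.3, 1.6]
width: 0.759
finger_force: 0.0
```

Request:
apply_moves([
  [[65,0,10,0,0],[65,0,0,0,0],[65,0,0,0,0],[65,0,0,0,0]],
])

```text
clock: 30.57
tcp_pos: [0.5764, 0.2937, 0.1905]
tool_rot: [[-0.015, 1.0, -0.002], [1.0, 0.015, -0.001], [-0.0, -0.002, -1.0]]
force: [0.3, -0.1, 0.3]
width: 0.76
finger_force: 0.0
```

```bash
python3 -c "
from circ import *
c=circ('wQ',[.613,.353,.074],18,.2,14)
g=cv2.medianBlur(cv2.cvtColor(c['pixels'],cv2.COLOR_BGR2GRAY),3)
u=proj(c,[[.613,.353,.093]])[0];x0,y0=np.maximum(u-40,0).astype(int)
h=cv2.HoughCircles(g[y0:y0+80,x0:x0+80],cv2.HOUGH_GRADIENT,1,4,param1=60,param2=12,minRadius=3,maxRadius=12)
print(u, None if h is None else (h[0][:4]+[x0,y0,0]).round(1).tolist())
cv2.imwrite('pics/wQc.png',cv2.resize(c['pixels'][y0:y0+80,x0:x0+80],None,fx=4,fy=4))
hs=cv2.cvtColor(c['pixels'],cv2.COLOR_BGR2HSV)[y0:y0+80,x0:x0+80]
m=cv2.inRange(hs,(0,45,20),(180,255,255));ys,xs=np.where(m>0);print(len(xs),(xs.mean()+x0,ys.mean()+y0,xs.min()+x0,xs.max()+x0,ys.min()+y0,ys.max()+y0) if len(xs) else 0)
"
```

```text
[0.5765 0.2938 0.1912] 30.6167
expect [318.7 131.8] 20.2
[[318.5 124.5  18.8]
 [314.5 128.5  24.4]
 [313.5 122.5  21. ]
 [321.5 129.5  18.8]] [[0.6125 0.3591 0.074 ]
 [0.6093 0.3557 0.074 ]
 [0.6082 0.3607 0.074 ]
 [0.6153 0.355  0.074 ]]
[321.94145191 133.31954217] [[327.5, 133.5, 11.4], [315.5, 131.5, 11.4], [323.5, 118.5, 8.0], [323.5, 129.5, 6.2]]
0 0
```

```bash
python3 -c "
from h import *
c=load('wQ')
for n,p in(('top',(160.9,203)),('wC',(411,127)),('wQ',(323.5,129.5))):print(n,onplane(load(n),[p],.09).round(4))
print(tri(c,(323.5,129.5),load('top'),(160.9,203)),tri(c,(323.5,129.5),load('wC'),(411,127)))
g=cv2.cvtColor(c['pixels'],cv2.COLOR_BGR2GRAY)[100:164:2,288:360:2]
for r in g:print(' '.join('%3d'%v for v in r))
"
```

```text
top [[0.6116 0.3543 0.09  ]]
wC [[0.611 0.358 0.09 ]]
wQ [[0.6145 0.3559 0.09  ]]
(array([0.61327623, 0.35528121, 0.08797316]), np.float64(0.0032839249835311286)) (array([0.61634773, 0.35634686, 0.07832636]), np.float64(0.0022081212127422934))
167 168 167 168 168 167 166 166 167 167 169 181 183 184 187 186 186 186 187 187 186 187 187 187 188 188 187 187 186 186 186 188 188 188 187 187
168 169 168 169 169 167 168 167 167 167 168 169 168 174 184 186 186 186 186 186 187 186 186 187 188 188 188 187 187 187 187 188 188 188 188 187
168 169 169 169 169 168 168 168 168 168 169 170 172 171 170 179 186 187 185 186 186 186 186 187 187 187 187 187 187 188 187 186 187 187 188 188
169 169 169 169 169 169 169 168 157 143 136 141 143 137 149 149 161 176 180 186 186 186 187 187 187 187 187 187 187 187 187 187 187 187 188 188
169 169 169 169 169 171 157 132 122 125 114 127 148 163 169 168 176 175 164 162 179 187 187 187 187 187 187 187 187 186 187 188 188 189 189 189
168 169 169 169 170 149 115 134 122 119 156 173 171 169 175 174 178 178 184 174 160 171 186 187 186 188 188 188 187 188 188 189 189 189 
[... 3051 characters left out ...]
 171 171 170 169 168 167 168 169 170 170 170 171 171 172 172 172 171 172 187 188 189 188 188 188 188 188 188 188 188 188 187
170 170 170 170 170 170 170 170 170 169 170 170 170 169 171 171 171 171 171 171 172 171 175 188 189 188 188 188 187 188 189 188 189 189 188 188
171 170 169 169 170 170 170 170 170 170 170 171 171 170 170 171 172 172 171 170 170 170 180 189 189 188 187 187 187 188 187 188 188 188 187 189
171 170 170 169 170 170 170 169 170 170 170 171 170 170 171 171 171 172 171 170 170 169 179 188 188 188 188 188 187 187 187 188 187 188 188 189
169 170 170 170 170 169 169 169 170 170 171 170 170 170 170 171 171 170 170 170 170 169 180 189 188 188 188 188 188 187 187 187 187 188 188 189
```

The nozzle opening shows up in the pixel values at (322.3,128.2).

```bash
python3 -c "
from h import *
c=load('wQ');u=(322.3,128.2)
print(onplane(c,[u],.093),onplane(c,[(319.5,126)],.074),tri(c,u,load('top'),(160.9,203)))
p=plan(.6125,.356,.19,0);plan(.6125,.356,.031,p0=p)
"
```

```text
[[0.61306034 0.35700168 0.093     ]] [[0.6134577  0.35788231 0.074     ]] (array([0.61328628, 0.35618207, 0.08332928]), np.float64(0.0025826303911157147))
clk 30.6 tcp [0.5765 0.2938 0.1912] F [ 0.5 -0.6  0.1] ff 0.0 w 65.2 rows:
  [31.0, 18.0, 1.0, 0.01]
  [30.8, 18.6, 0.2, 0.005]
clk 30.6 tcp [0.5765 0.2938 0.1912] F [ 0.5 -0.6  0.1] ff 0.0 w 65.2 rows:
  [0.0, 0.0, 40.0, -0.0]
  [0.0, 0.0, 40.0, -0.0]
  [0.0, 0.0, 40.0, -0.0]
  [0.0, 0.0, 39.0, -0.0]
```

Request:
apply_moves([
  [[70,31,18,0,0.01],[70,31,19,0,0.005],[70,0,0,30,0],[70,0,0,40,0],[70,0,0,40,0],[70,0,0,35,0],[70,0,0,14,0],[70,0,0,0,0]],
])

```text
clock: 31.28
tcp_pos: [0.6106, 0.3552, 0.0286]
tool_rot: [[-0.0, 1.0, -0.006], [1.0, 0.0, -0.002], [-0.002, -0.006, -1.0]]
force: [0.3, 0.1, -0.4]
width: 0.816
finger_force: 0.0
```

Request:
apply_moves([
  [[60,0,0,0,0],[50,0,0,0,0],[40,0,0,0,0],[30,0,0,0,0],[28,0,0,0,0],[28,0,0,0,0]],
], squeeze=35)

```text
clock: 31.78
tcp_pos: [0.6155, 0.357, 0.0358]
tool_rot: [[-0.0, 1.0, 0.004], [1.0, 0.0, 0.001], [0.001, 0.004, -1.0]]
force: [-2.5, -0.5, 8.6]
width: 0.411
finger_force: 33.4
```

Request:
apply_moves([
  [[28,0,0,-5,0],[28,0,0,-15,0],[28,0,0,-30,0],[28,0,0,-10,0],[28,0,0,0,0],[28,0,0,0,0]],
])

```text
clock: 32.28
tcp_pos: [0.6148, 0.3565, 0.0931]
tool_rot: [[-0.0, 1.0, 0.002], [1.0, 0.0, 0.001], [0.001, 0.002, -1.0]]
force: [-0.3, -0.5, -0.6]
width: 0.402
finger_force: 34.1
```

```bash
python3 -c "
from h import *
plan(.4562,.324,.09,0)
"
```

```text
clk 32.3 tcp [0.6148 0.3565 0.0931] F [-0.3 -0.5 -0.6] ff 34.1 w 34.3 rows:
  [-7.0, -32.0, 1.0, 0.0]
  [-6.0, -32.0, 1.0, 0.0]
  [-7.0, -32.0, 0.0, 0.0]
  [-6.0, -31.0, 1.0, 0.0]
  [-6.5, -31.6, 0.1, 0.0]
```

Request:
apply_moves([
  [[28,-5,-20,0,0],[28,-7,-32,0,0],[28,-7,-34,0,0],[28,-6,-34,0,0],[28,-5,-28,0,0],[28,-2.5,-10.5,0,0],[28,0,0,0,0],[28,0,0,0,0]],
])

```text
clock: 32.95
tcp_pos: [0.455, 0.3236, 0.0912]
tool_rot: [[-0.0, 1.0, -0.001], [1.0, 0.0, -0.0], [-0.0, -0.001, -1.0]]
force: [0.8, 0.3, -0.3]
width: 0.401
finger_force: 34.4
```

Request:
apply_moves([
  [[28,0,0,20,0],[28,0,0,18,0],[28,0,0,7,0],[28,0,0,0,0],[28,0,0,0,0],[28,0,0,0,0]],
])

```text
clock: 33.45
tcp_pos: [0.4564, 0.324, 0.0482]
tool_rot: [[0.0, 1.0, 0.001], [1.0, -0.0, 0.0], [0.0, 0.001, -1.0]]
force: [-0.1, 0.4, -0.2]
width: 0.402
finger_force: 34.4
```

Request:
apply_moves([
  [[28,0,0,2,0],[28,0,0,2,0],[28,0,0,0,0],[28,0,0,1,0],[28,0,0,0,0],[28,0,0,0,0]],
])

```text
clock: 33.95
tcp_pos: [0.4555, 0.3238, 0.0424]
tool_rot: [[0.0, 1.0, 0.0], [1.0, -0.0, -0.0], [-0.0, 0.0, -1.0]]
force: [-0.0, 0.6, -0.6]
width: 0.401
finger_force: 34.4
```

Request:
apply_moves([
  [[28,0,0,1,0],[28,0,0,0,0],[28,0,0,1,0],[28,0,0,0,0],[28,0,0,0,0]],
])

```text
clock: 34.37
tcp_pos: [0.4557, 0.3242, 0.042]
tool_rot: [[-0.0, 1.0, 0.001], [1.0, 0.0, 0.001], [0.001, 0.001, -1.0]]
force: [-5.3, -1.1, 12.3]
width: 0.398
finger_force: 36.6
```

Request:
apply_moves([
  [[34,0,0,0,0],[40,0,0,0,0],[48,0,0,0,0],[60,0,0,0,0],[60,0,0,-20,0],[60,0,0,-35,0],[60,0,0,-40,0],[60,0,0,-40,0]],
])

```text
clock: 35.03
tcp_pos: [0.4547, 0.3234, 0.1761]
tool_rot: [[0.0, 1.0, -0.002], [1.0, -0.0, -0.001], [-0.001, -0.002, -1.0]]
force: [0.8, -0.2, 0.5]
width: 0.704
finger_force: 0.0
```

Request:
apply_moves([
  [[60,-30,0,-30,0],[60,-30,0,-30,0],[60,0,0,0,0],[60,0,0,0,0],[60,0,0,0,0]],
])

```text
clock: 35.45
tcp_pos: [0.4555, 0.2648, 0.2337]
tool_rot: [[0.001, 1.0, -0.0], [1.0, -0.001, -0.0], [-0.0, -0.0, -1.0]]
force: [0.8, 0.0, -0.3]
width: 0.707
finger_force: 0.0
```

```bash
python3 -c "
from h import *
c=camera('wrist');save(c,'wR');t=camera('top');save(t,'topZ');print(observe()['tcp_pos'],observe()['clock'])
g=cv2.cvtColor(c['pixels'],cv2.COLOR_BGR2GRAY)
u=proj(c,[[.456,.324,.099],[.457,.252,.056],[.457,.252,.006],[.456,.324,.006]]);print(u.round(1).tolist())
# nozzle opening: darkest near bottle
x,y=u[0].astype(int);w=cv2.GaussianBlur(g,(3,3),0)[y-14:y+15,x-14:x+15];i=np.unravel_index(w.argmin(),w.shape);p=(x-14+i[1],y-14+i[0]);print('nozzle',p,w.min(),onplane(c,[p],.099).round(4))
# rabbit/bottle silhouettes: not-wood within the board
hs=cv2.cvtColor(c['pixels'],cv2.COLOR_BGR2HSV);m=cv2.inRange(hs,(0,0,60),(180,55,255))
for n,q in(('bottle',u[0]),('rabbit',u[1])):
  k=[k for k in cv2.findContours(m,0,2)[0] if cv2.pointPolygonTest(k,(float(q[0]),float(q[1])),True)>-12 and cv2.contourArea(k)>150]
  for z in k: print(n,cv2.contourArea(z),cv2.boundingRect(z),np.round(cv2.minEnclosingCircle(z)[0],1))
T=load('top')
d=cv2.absdiff(T['pixels'],t['pixels']).max(2)
for n,P in(('cat',[.624,-.116,.04]),('bowl',[.548,.477,.012]),('pot',[.468,-.455,.04])):
  x,y=proj(t,[P])[0].astype(int);print(n,np.percentile(d[y-12:y+13,x-12:x+13],[50,90]))
print(proj(t,[[.45,-.284,.084],[.467,-.191,.134]]))
"
```

```text
[0.45485479 0.2651727  0.23277298] 35.55
[[275.5, 130.1], [276.5, 193.2], [276.5, 183.0], [275.6, 125.7]]
nozzle (np.int64(288), np.int64(142)) 91 [[0.4676 0.3132 0.099 ]]
bottle 121346.0 (43, 0, 517, 406) [338.4 208.3]
rabbit 121346.0 (43, 0, 517, 406) [338.4 208.3]
cat [12. 13.]
bowl [10. 12.]
pot [11. 13.]
[[382.50967767 265.80315337]
 [352.89964575 259.44397885]]
```

```bash
python3 -c "
from h import *
c=load('wR');g=cv2.cvtColor(c['pixels'],cv2.COLOR_BGR2HSV)[:,:,1]
print('saturation; row,then cols 234..318 step 3')
for y in range(96,224,3):print(y,' '.join('%3d'%v for v in g[y,234:320:3]))
v=cv2.cvtColor(c['pixels'],cv2.COLOR_BGR2GRAY)
print('gray 264..290')
for y in range(118,144,2):print(y,' '.join('%3d'%k for k in v[y,260:294:2]))
"
```

```text
saturation; row,then cols 234..318 step 3
96   9  89  88  88  85  88  88  88  88  88  89  88  89  90  90  89  89  89  88  87  89  88  88  89  85  87  86  41   3
99   6  89  87  89  87  88  88  89  88  89  89  88  91  90  90  89  89  89  88  87  89  88  87  87  85  87  87  40   1
102   6  92  88  90  87  88  89  89  89  90  89  90  90  91  90  89  89  89  89  89  89  88  88  88  87  87  87  40   1
105   3  90  87  88  88  88  87  88  90  89  90  90  90  87  96  97  92  91  89  89  90  88  90  88  88  89  88  36   1
108   3  91  88  89  88  87  88  88  90  92  86  98 101 100 101 101 100  97  93  90  90  90  89  88  89  89  88  32   1
111   0  92  88  89  89  88  88  89  91  95 100  51  17   9  12  30  81  98  99  94  90  90  89  88  90  86  88  26   3
114   1  91  88  89  89  89  89  91  88  95  22   3   3   1   1   3   2  56 100  99  92  89  88  89  89  87  88  23   3
117   1  89  88  90  89  88  89  94  98  22   3   0   1   0   1   3   1   2  46  99  98  90  89  88  90  88  88  20   1
120   0  84  89  88  88  88  89  88  71   4   0   3   1   3   1   1   1   1   2  90  88  92  90  88 
[... 4349 characters left out ...]
 189 165 152 145 138 140 166 192 191 186 158 114  93
126 189 202 203 199 170 151 151 158 143 125 129 178 192 189 172 117  94
128 190 202 203 186 156 153 192 199 192 149 112 154 191 189 175 118  95
130 189 200 200 177 146 170 187 101 152 179 108 136 188 189 178 119  93
132 185 196 196 187 147 160 185 104 153 177 104 138 188 187 173 112  90
134 183 194 196 194 159 138 179 185 181 131 103 158 188 186 164 102  90
136 173 190 194 196 182 145 125 119 108 117 159 188 186 182 137  90  85
138 139 180 192 195 196 188 166 146 161 179 188 188 185 167 110  86  86
140  98 157 182 191 192 191 192 191 190 189 187 186 169 123  93  93  95
142 107 103 151 176 186 190 191 190 189 187 183 162 120  98  90  92 103
```

The pixel values show the small bottle's nozzle at (274.5,131), against a predicted (275.5,130.1). The rabbit's silhouette sits inside the recess, ringed with cork, and the cat, dish and pot have not moved. Handing in.

```bash
python3 -c "
from bench import *
print(job_done())"
```

```text
the job is handed in; nothing more can be done
None
```

Both painting kits are made up on their boards and the job is handed in at about 36 s of the 126 s limit; every piece was lowered until it touched and then checked in place by camera, but the judge's verdict was not shown.

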